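# Park the sprung bolt and free the chest's hasp

### The job

Unfasten the chest: pull the sprung bolt back by its brass knob and hook it into the holding notch of its slot so that it stays back by itself, then slide the iron hasp runner round its curved bar all the way to the far stop. Let go of everything and leave the other things on the ledge where they are.

Things in the scene. Friction and masses are not known exactly. Their poses are not given: they have to be found in the camera images.
- chest: Low carved wooden chest, fixed to the ledge, 220 (x) x 400 (y) x 75 high mm. Origin: centre of its underside; x points away from its front (the front faces the robot at yaw 0), y to its left, z up. All offsets and directions in the other entries are in this frame, in mm, z above the ledge. On its flat top (z 75) are a bolt case, a curved bar with the hasp runner, and an overhead arm.
- bolt_case (a point): Centre of the top (x 0, y -89, z 97) of the bolt case, a flat iron box on the chest, x -26..26, y -125..-53, with a hook-shaped slot in its top for the knob's stem. The bolt rod, 9 mm thick, axis at z 85, leaves it towards +y and pins the hasp runner.
- bracket_end (a point): Ball (18 mm) at the free end of a fixed iron arm 12 mm thick, at x 9, y -30, z 210. The arm runs from here along -y to y -135, over the knob, then back to its post at x 85, y -165. It leaves no room for a gripper upright over the knob: tilt about 35 degrees, fingers pointing +x and down, gripper body on the front side of the arm.
- bend_centre (a point): Centre of the curved guide bar's bend, at x 10, y 135, z 97 (nothing stands there). The bar is 10 mm round, level, axis at z 97, an arc of radius 85 mm about this upright line, on two feet 18 mm wide up to z 103 at x 45, y 57 and x -75, y 140.
- knob_grip (a point): Middle of the bolt's brass knob: an upright cylinder 24 mm across and 24 mm high (starts at chest x 10, y -75; z 127, from z 115 to 139), on an 8 mm stem that comes out of the slot. Room for fingers on both its y sides.
- bolt (a joint): How far (m) bolt and knob are drawn back, towards -y: 0 at rest, 0.034 at the stop. A spring (5 N at 0, 10 N at 0.034) snaps it back to 0. From 0.028 on the knob can shift right across; 0.016 or more across lies the notch, which runs forward again to 0.020, where the spring holds it; short of it, it slips back or hangs unsafely. Pull to 0.031, shift to 0.0185, ease forward to 0.021, let go.
- knob (a joint): How far (m) the knob is shifted crosswise towards the chest's front (-x): 0 to 0.020. A weak spring (0.6 to 1.8 N) draws it back to 0 unless it stands in the notch.
- runner_grip (a point): Grip point of the hasp runner, in the middle of its upright iron fin, 26 mm long along the bar, 14 mm thick across it, from z 107 to z 147; the point is at z 131 (starts at x 10, y 50). The block below it, 26 x 24 mm and 30 mm high, is bored for the bar; an iron strap on its outer side trails behind it at z 92 to 96.
- runner (a joint): Travel (rad) of the runner about the bend's centre: 0 where the bolt pins it, 1.30 at its far stop. It goes first towards the front (-x), then bends towards +y, turning clockwise from above: at a the grip point is at x 10 - 85 sin a, y 135 - 85 cos a, and the fin has turned by -a about z. About 2 N moves it; it stays where left. The bolt blocks it unless drawn back 0.012 or more.
- die: Horn die, a 26 mm cube, loose; origin: centre of its underside. Not part of the work.
- template: Bronze pip template, a plate 50 x 80 x 6 mm with five holes, loose; origin: centre of its underside. Not part of the work.
- rubbing_block: Soapstone rubbing block 50 x 90 x 32 mm, loose; origin: centre of its underside. Not part of the work.
- thimble: Silver thimble, 21 mm across, 24 mm high, loose; origin: centre of its underside. Not part of the work.

How it is judged:
By the outcome, as a careful person would: the job done as asked, in the order asked, and still so for the second after the job is handed in, with the robot touching nothing.
It also fails if it takes over 53 s, if anything falls off the work surface, if the arm or the gripper's body presses on something with over 40 N, if the wrist force passes 120 N, or if a joint passes its speed limit or range.

### The arm

A 6-joint arm with a two-finger parallel gripper is mounted at the origin on the work surface. World frame = base frame: x ahead of the robot, y to its left, z up, the work surface at z = 0. Lengths are in mm, angles in rad, forces in N, time in s.
With the tool pointing down it reaches from about 350 to 875 mm from the base axis. Payload 4.2 kg.
Tool frame: the origin (TCP) lies between the finger pads; the fingertips stand 25 mm ahead of it and the grasp point (between the pads) lies 6 mm ahead of it; z points along the fingers, y is the line along which they close (so a half turn about z gives the same grasp; the last joint's range is limited). The gripper opens to 85 mm and grips with 20 to 120 N. Pads are 22 mm wide; open, the fingers measure 114 mm over their backs; the gripper's body (76 mm by 85 mm) begins 54 mm behind the grasp point. The pads swing forward as they close: fully open they stand 13 mm farther back than shut.
Start: joints at [1.595, 0.385, 0.008, 0, -1.194, -0.259], TCP at [145.374, 607.837, 256.312] pointing down, gripper open.
Joint ranges: [-3.14, 3.14], [-1.21, 2.06], [-1.07, 1.41], [-3.16, 2.05], [-2.99, -0.16], [-3.1, 3.1]. Speed limits (rad/s): [2.79, 2.79, 3.14, 3.14, 3.14, 3.14].

### API

Orientations are given as a unit quaternion [x, y, z, w].
In Python, from bench import read_state, imaging, workorder, nets gives the robot as it stands.
- The arm moves only by the tool apply_moves, never from a script. Its argument "rows" is a list of rows, each an object with "hand": the opening, from -1 (shut) to 1 (fully open); "delta_pos": the shift along the tool's x, y, z in mm, a list of three; "yaw": the turn about the tool's z in rad. A call has 1 to 12 rows; each row is the pose to reach, as a shift and turn from the pose commanded when the call began, along the tool's axes at that moment; what a row does not reach only later rows make up. A row lasts 1/12 s, in which the tool goes at most 41.7 mm and 7.16 degrees, less where a joint would pass 70% of its speed; a pose out of reach is approached as far as the arm can. A call with a gripper value outside its range is refused whole. The fingers move at their own pace and stop on an object; the grip force is fixed at half the most. Time passes only in rows, so rows that repeat a pose let the fingers close. It gives the time, the measured TCP pose, the force, the opening and the grip force at its end, in the units of the state.
- read_state(): the state, without advancing time (a new reading comes with each control period).
- imaging.get_image(name): name is "scene" or "top" or "wrist"; returns a dict with "pixels" (480x640x3 uint8, red, green, blue), "fx", "fy", "cx", "cy" (pixels), "xyz" and "rotation" of the camera in the world. Camera axes: x right, y down, z forward; pixel columns grow to the right and rows downward; lengths in mm; the calibration is good to about 2 mm. The wrist camera is an equidistant fisheye: a pixel r from the principal point sees the ray r / f radians off the axis. A picture is of the moment at which its call begins. There is no depth.
- workorder.job_done(): hands the job in; it is judged then, once.
Trained networks look in the newest picture that a camera, given by its name, has taken for a name from the list of things; names that differ only in an ending like _2 or _b are one class to them, and where a whole thing is asked for, a point or a joint stands for the part that bears it (a point fixed in the world has none). Each returns a list of dicts, best first, with "score" (0 to 1); they miss things now and then, are a little off and sometimes report something else, mostly with a low value. They report only what shows in the picture. A call takes as long as a camera call.
- nets.find_in(camera, query): "location" ([row, column] in pixels, amid what is visible of it).
- nets.pinpoint(camera, query): "location" ([row, column] in pixels: a listed point, or the origin of a listed thing).
The state is a dict: "clock": time; "joints": joint angles; "joint_vel": joint speeds; "joint_efforts": joint torques, N m; "position": TCP position; "ee_rot": TCP orientation; "contact_force": force on the tool from outside, world axes, zero at the start; "wrist_torque": the same for the moment, N m; "gripper_width": finger opening in mm; "grasp_force": force on a finger pad.
Only numpy, scipy, OpenCV 4.12 (cv2) and the standard library are available. Lean on these libraries where they do the work, as an engineer would, in place of code of your own. Each camera call takes 0.05 s, during which the arm holds its last target. There are 200 camera calls.

## Working session

There is one attempt and no reset: what is moved stays moved. The work goes in short steps, Python scripts to look and compute and a tool call to move; the robot and the scene stay as the last step left them, time stands still between calls to the robot, and variables do not carry over. Pictures are saved under pics/ and viewed, at most 10 in all, crops included, and the job is handed in when it is done.

Besides the shell and the picture viewer there is one more tool, called after ">>>" by a JSON object that holds its "api" and its "payload", one argument or row to a line. apply_moves: Moves the arm, as the interface text tells. Its arguments: {"type":"object","properties":{"rows":{"type":"array"}},"required":["rows"]}

```bash
mkdir -p pics; ls; cat > h.py <<'E'
import numpy as np, cv2
from bench import read_state, imaging, workorder, nets
from scipy.spatial.transform import Rotation as R
E
python3 - <<'E'
from h import *
s=read_state(); print({k:np.round(v,3).tolist() for k,v in s.items()})
for c in ("scene","top","wrist"):
    im=imaging.get_image(c); cv2.imwrite(f"pics/{c}0.png",im["pixels"][:,:,::-1])
    print(c,im["fx"],im["cx"],im["cy"],np.round(im["xyz"],1),np.round(im["rotation"],4).tolist())
    for q in ("chest","bolt_case","bracket_end","bend_centre","knob_grip","runner_grip"):
        print(q,[(np.round(d["location"],1).tolist(),round(d["score"],2)) for d in nets.pinpoint(c,q)[:2]])
E
```

```text
pics
{'clock': 0.0, 'joints': [1.595, 0.386, 0.007, -0.001, -1.194, -0.259], 'joint_vel': [-0.001, -0.001, 0.001, 0.0, -0.0, 0.002], 'joint_efforts': [0.0, -39.229, 18.839, 4.186, -0.005, -0.0], 'position': [145.253, 607.33, 255.201], 'ee_rot': [0.993, -0.117, -0.0, 0.001], 'contact_force': [0.023, -0.423, -0.874], 'wrist_torque': [0.024, 0.001, 0.003], 'grasp_force': 0.0, 'gripper_width': 85.297}
scene 487.66063352108694 324.48494551709064 233.36794852689877 [1188.3  245.1  793.1] [0.5383, 0.7475, -0.3158, -0.2273]
chest []
bolt_case [([258.3, 303.5], 0.84), ([319.4, 402.6], 0.42)]
bracket_end [([228.9, 323.4], 0.95)]
bend_centre [([320.4, 402.4], 0.93), ([251.0, 239.7], 0.67)]
knob_grip [([258.1, 305.1], 0.51)]
runner_grip [([283.1, 363.6], 0.95)]
top 614.7150354284943 312.42739857606165 240.88416018029687 [ 474.6   50.7 1412.9] [0.7089, -0.7045, 0.0298, -0.0162]
chest [([214.3, 288.0], 0.62)]
bolt_case [([225.3, 321.2], 0.64)]
bracket_end [([207.0, 303.2], 0.59)]
bend_centre [([194.3, 226.9], 0.79)]
knob_grip [([216.2, 320.1], 0.5)]
runner_grip [([200.2, 260.7], 0.96)]
wrist 371.64829954431775 326.99516797803165 235.3092700934989 [221.1 590.8 373.6] [-0.6119, 0.7756, 0.1216, -0.0959]
chest []
bolt_case []
bracket_end []
bend_centre []
knob_grip []
runner_grip []
```

```bash
cat >> h.py <<'E'
P={"bolt_case":(0,-89,97),"bracket_end":(9,-30,210),"bend_centre":(10,135,97),"knob_grip":(10,-75,127),"runner_grip":(10,50,131),"chest":(0,0,0)}
def proj(im,p):
    c=R.from_quat(im["rotation"]).inv().apply(np.asarray(p)-im["xyz"]); 
    if c.ndim==1:c=c[None]
    return np.c_[im["fy"]*c[:,1]/c[:,2]+im["cy"], im["fx"]*c[:,0]/c[:,2]+im["cx"]]
def W(T,p): # chest->world
    return R.from_euler("z",T[2]).apply(np.asarray(p,float))+[T[0],T[1],0]
def C(T,p): return R.from_euler("z",-T[2]).apply(np.asarray(p,float)-[T[0],T[1],0])
E
python3 - <<'E'
from h import *
from scipy.optimize import least_squares
obs=[]; ims={}
for c in ("scene","top"):
    ims[c]=imaging.get_image(c)
    for q in P:
        d=nets.pinpoint(c,q)
        if d: obs.append((c,q,d[0]["location"]))
f=lambda T:np.concatenate([proj(ims[c],W(T,P[q]))[0]-l for c,q,l in obs])
best=min((least_squares(f,[500,0,y],loss="soft_l1",f_scale=2,x_scale=[100,100,1]) for y in (-1.5,-.5,.5,1.5)),key=lambda r:r.cost)
print(best.x,best.cost); r=f(best.x).reshape(-1,2)
for o,e in zip(obs,r): print(o[0],o[1],e.round(1))
for q in P: print(q,W(best.x,P[q]).round(1))
E
```

```text
[ 6.17618333e+02  8.72836774e+01 -2.94191055e-01] 33.840439500974654
scene bolt_case [2.  0.8]
scene bracket_end [ 3.2 -2.4]
scene bend_centre [-1.7 -0.9]
scene knob_grip [1.6 2. ]
scene runner_grip [1.  0.1]
scene chest [-1.7 -1.6]
top bolt_case [0.7 1.8]
top bracket_end [3.3 1.6]
top knob_grip [ 0.  -1.1]
top runner_grip [-3.6 -1.2]
top chest [ 2.6 -3.7]
bolt_case [591.8   2.1  97. ]
bracket_end [617.5  56.  210. ]
bend_centre [666.3 213.6  97. ]
knob_grip [605.4  12.6 127. ]
runner_grip [641.7 132.2 131. ]
chest [617.6  87.3   0. ]
```

View pics/scene0.png

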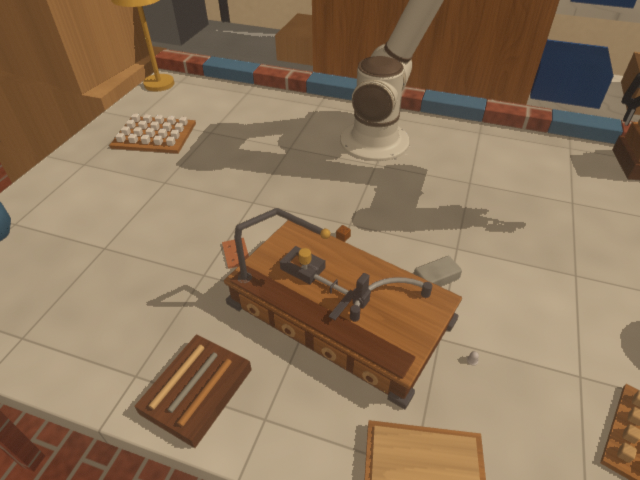

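View pics/top0.png

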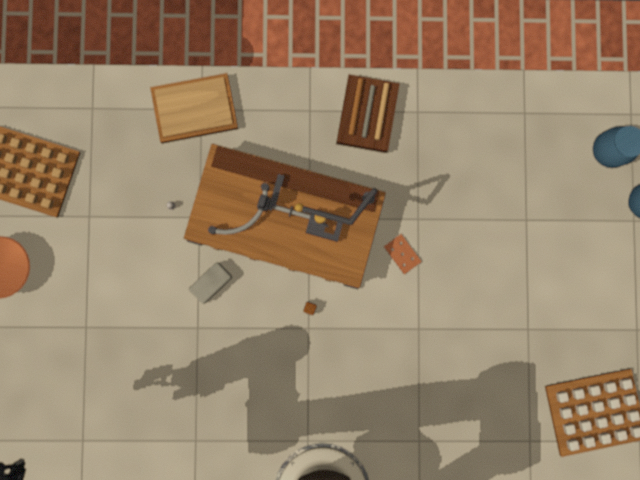

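>>> {"api": "apply_moves", "payload": {
  "rows": [
    {"hand": 1,"delta_pos": [20,15,-30],"yaw": 0},
    {"hand": 1,"delta_pos": [50,40,-55],"yaw": 0},
    {"hand": 1,"delta_pos": [80,66,-75],"yaw": 0},
    {"hand": 1,"delta_pos": [110,92,-85],"yaw": 0},
    {"hand": 1,"delta_pos": [140,118,-95],"yaw": 0},
    {"hand": 1,"delta_pos": [170,144,-105],"yaw": 0},
    {"hand": 1,"delta_pos": [200,170,-110],"yaw": 0},
    {"hand": 1,"delta_pos": [230,196,-115],"yaw": 0},
    {"hand": 1,"delta_pos": [260,222,-120],"yaw": 0},
    {"hand": 1,"delta_pos": [290,248,-125],"yaw": 0},
    {"hand": 1,"delta_pos": [320,274,-130],"yaw": 0},
    {"hand": 1,"delta_pos": [350,300,-135],"yaw": 0}
  ]
}}

```text
clock: 2.75
position: [416.6, 232.7, 392.0]
ee_rot: [0.993, -0.117, 0.0, -0.0]
contact_force: [0.6, 1.2, 0.1]
gripper_width: 85.2
grasp_force: 0.0
```

>>> {"api": "apply_moves", "payload": {
  "rows": [
    {"hand": 1,"delta_pos": [30,26,0],"yaw": 0},
    {"hand": 1,"delta_pos": [60,52,0],"yaw": 0},
    {"hand": 1,"delta_pos": [90,78,0],"yaw": 0},
    {"hand": 1,"delta_pos": [120,104,0],"yaw": 0},
    {"hand": 1,"delta_pos": [150,130,0],"yaw": 0},
    {"hand": 1,"delta_pos": [180,156,0],"yaw": 0},
    {"hand": 1,"delta_pos": [210,182,0],"yaw": 0},
    {"hand": 1,"delta_pos": [240,208,0],"yaw": 0},
    {"hand": 1,"delta_pos": [270,234,0],"yaw": 0},
    {"hand": 1,"delta_pos": [300,260,0],"yaw": 0},
    {"hand": 1,"delta_pos": [330,286,0],"yaw": 0},
    {"hand": 1,"delta_pos": [360,312,0],"yaw": 0}
  ]
}}

```text
clock: 3.75
position: [694.3, -154.4, 391.3]
ee_rot: [0.993, -0.117, 0.0, 0.0]
contact_force: [1.1, 0.7, 0.8]
gripper_width: 85.3
grasp_force: 0.0
```

>>> {"api": "apply_moves", "payload": {
  "rows": [
    {"hand": 1,"delta_pos": [40,10,0],"yaw": 0},
    {"hand": 1,"delta_pos": [80,20,0],"yaw": 0},
    {"hand": 1,"delta_pos": [120,30,0],"yaw": 0},
    {"hand": 1,"delta_pos": [160,35,0],"yaw": 0},
    {"hand": 1,"delta_pos": [200,40,0],"yaw": 0},
    {"hand": 1,"delta_pos": [240,45,0],"yaw": 0},
    {"hand": 1,"delta_pos": [280,50,0],"yaw": 0},
    {"hand": 1,"delta_pos": [320,55,0],"yaw": 0}
  ]
}}

```text
clock: 4.42
position: [858.8, -238.0, 348.4]
ee_rot: [0.993, -0.117, 0.013, 0.003]
contact_force: [-0.5, 0.2, 1.1]
gripper_width: 85.5
grasp_force: 0.0
```

```bash
python3 - <<'E'
from h import *
s=read_state(); print(s["position"],s["ee_rot"],s["joints"],R.from_quat(s["ee_rot"]).as_matrix().round(3))
E
```

```text
[ 858.78252574 -237.99648153  348.44561142] [ 0.99300504 -0.117273    0.01332896  0.00321969] [-0.08781027  1.01470636  1.40661201  0.00773981 -1.93623607  1.42635899] [[ 0.972 -0.233  0.026]
 [-0.233 -0.972 -0.01 ]
 [ 0.027  0.003 -1.   ]]
```

>>> {"api": "apply_moves", "payload": {
  "rows": [
    {"hand": 1,"delta_pos": [400,0,-300],"yaw": 0},
    {"hand": 1,"delta_pos": [400,0,-300],"yaw": 0},
    {"hand": 1,"delta_pos": [400,0,-300],"yaw": 0},
    {"hand": 1,"delta_pos": [400,0,-300],"yaw": 0},
    {"hand": 1,"delta_pos": [400,0,-300],"yaw": 0},
    {"hand": 1,"delta_pos": [400,0,-300],"yaw": 0}
  ]
}}

```text
clock: 4.92
position: [849.2, -229.0, 386.9]
ee_rot: [0.993, -0.117, 0.03, 0.006]
contact_force: [0.5, -0.5, 0.4]
gripper_width: 85.3
grasp_force: 0.0
```

```bash
python3 - <<'E'
from h import *
s=read_state(); print(s["position"],s["ee_rot"],s["joints"],R.from_quat(s["ee_rot"]).as_matrix().round(3))
E
```

```text
[ 849.24846599 -229.02088617  386.8852929 ] [ 0.99268611 -0.11681382  0.02989919  0.00590348] [-0.07624987  0.97219507  1.40770828  0.01530559 -1.94699052  1.41882007] [[ 0.971 -0.232  0.058]
 [-0.232 -0.973 -0.019]
 [ 0.061  0.005 -0.998]]
```

>>> {"api": "apply_moves", "payload": {
  "rows": [
    {"hand": 1,"delta_pos": [1000,0,-1000],"yaw": 0},
    {"hand": 1,"delta_pos": [1000,0,-1000],"yaw": 0},
    {"hand": 1,"delta_pos": [1000,0,-1000],"yaw": 0}
  ]
}}

```text
clock: 5.17
position: [837.9, -223.6, 419.7]
ee_rot: [0.992, -0.117, 0.042, 0.009]
contact_force: [0.5, -0.9, -0.2]
gripper_width: 85.3
grasp_force: 0.0
```

```bash
python3 - <<'E'
from h import *
s=read_state(); print(s["position"],s["ee_rot"],s["joints"],R.from_quat(s["ee_rot"]).as_matrix().round(3))
E
```

```text
[ 837.94605283 -223.63589985  419.7349747 ] [ 0.99217129 -0.11707612  0.0424832   0.00919167] [-0.06834194  0.9351631   1.40767036  0.02432538 -1.95919778  1.41438472] [[ 0.969 -0.233  0.082]
 [-0.232 -0.972 -0.028]
 [ 0.086  0.008 -0.996]]
```

>>> {"api": "apply_moves", "payload": {
  "rows": [
    {"hand": 1,"delta_pos": [1000,0,-500],"yaw": 0},
    {"hand": 1,"delta_pos": [1000,0,-500],"yaw": 0},
    {"hand": 1,"delta_pos": [1000,0,-500],"yaw": 0},
    {"hand": 1,"delta_pos": [1000,0,-500],"yaw": 0},
    {"hand": 1,"delta_pos": [1000,0,-500],"yaw": 0},
    {"hand": 1,"delta_pos": [1000,0,-500],"yaw": 0},
    {"hand": 1,"delta_pos": [1000,0,-500],"yaw": 0},
    {"hand": 1,"delta_pos": [1000,0,-500],"yaw": 0},
    {"hand": 1,"delta_pos": [1000,0,-500],"yaw": 0},
    {"hand": 1,"delta_pos": [1000,0,-500],"yaw": 0},
    {"hand": 1,"delta_pos": [1000,0,-500],"yaw": 0},
    {"hand": 1,"delta_pos": [1000,0,-500],"yaw": 0}
  ]
}}

```text
clock: 6.17
position: [848.8, -217.7, 418.1]
ee_rot: [0.991, -0.117, 0.056, 0.012]
contact_force: [-0.6, 0.3, -0.4]
gripper_width: 85.2
grasp_force: 0.0
```

```bash
python3 - <<'E'
from h import *
s=read_state(); print(s["position"],s["ee_rot"],s["joints"],R.from_quat(s["ee_rot"]).as_matrix().round(3))
E
```

```text
[ 848.78818355 -217.66113748  418.14126073] [ 0.9914942  -0.11692838  0.05592546  0.01180482] [-0.05818287  0.93892475  1.40675122  0.0321746  -1.92810162  1.40712207] [[ 0.966 -0.233  0.108]
 [-0.231 -0.972 -0.036]
 [ 0.114  0.01  -0.993]]
```

>>> {"api": "apply_moves", "payload": {
  "rows": [
    {"hand": 1,"delta_pos": [1000,0,-400],"yaw": 0},
    {"hand": 1,"delta_pos": [1000,0,-400],"yaw": 0},
    {"hand": 1,"delta_pos": [1000,0,-400],"yaw": 0}
  ]
}}

```text
clock: 6.42
position: [859.1, -218.1, 416.0]
ee_rot: [0.991, -0.117, 0.07, 0.015]
contact_force: [-0.3, -1.1, 0.2]
gripper_width: 85.1
grasp_force: 0.0
```

>>> {"api": "apply_moves", "payload": {
  "rows": [
    {"hand": 1,"delta_pos": [1000,0,-350],"yaw": 0},
    {"hand": 1,"delta_pos": [1000,0,-350],"yaw": 0},
    {"hand": 1,"delta_pos": [1000,0,-350],"yaw": 0}
  ]
}}

```text
clock: 6.67
position: [870.2, -218.9, 412.5]
ee_rot: [0.989, -0.117, 0.085, 0.017]
contact_force: [-0.2, -0.3, 0.3]
gripper_width: 85.9
grasp_force: 0.0
```

>>> {"api": "apply_moves", "payload": {
  "rows": [
    {"hand": 1,"delta_pos": [1000,0,-300],"yaw": 0}
  ]
}}

```text
clock: 6.75
position: [877.6, -220.2, 412.5]
ee_rot: [0.988, -0.117, 0.097, 0.02]
contact_force: [0.7, -0.2, -0.6]
gripper_width: 85.6
grasp_force: 0.0
```

>>> {"api": "apply_moves", "payload": {
  "rows": [
    {"hand": 1,"delta_pos": [1000,0,-300],"yaw": 0}
  ]
}}

```text
clock: 6.83
position: [884.8, -221.3, 413.8]
ee_rot: [0.987, -0.116, 0.11, 0.022]
contact_force: [0.3, 0.4, -0.4]
gripper_width: 85.5
grasp_force: 0.0
```

>>> {"api": "apply_moves", "payload": {
  "rows": [
    {"hand": 1,"delta_pos": [1000,0,-300],"yaw": 0}
  ]
}}

```text
clock: 6.92
position: [891.3, -222.2, 416.2]
ee_rot: [0.985, -0.116, 0.123, 0.025]
contact_force: [0.2, 0.1, 0.2]
gripper_width: 85.2
grasp_force: 0.0
```

>>> {"api": "apply_moves", "payload": {
  "rows": [
    {"hand": 1,"delta_pos": [1000,0,-300],"yaw": 0}
  ]
}}

```text
clock: 7.0
position: [897.4, -223.1, 419.8]
ee_rot: [0.984, -0.116, 0.135, 0.027]
contact_force: [-0.3, 0.5, 0.7]
gripper_width: 85.7
grasp_force: 0.0
```

>>> {"api": "apply_moves", "payload": {
  "rows": [
    {"hand": 1,"delta_pos": [1000,0,-200],"yaw": 0}
  ]
}}

```text
clock: 7.08
position: [904.6, -224.3, 422.4]
ee_rot: [0.982, -0.116, 0.149, 0.03]
contact_force: [-0.3, 0.0, -0.2]
gripper_width: 85.5
grasp_force: 0.0
```

>>> {"api": "apply_moves", "payload": {
  "rows": [
    {"hand": 1,"delta_pos": [1000,0,-200],"yaw": 0}
  ]
}}

```text
clock: 7.17
position: [911.8, -225.4, 423.8]
ee_rot: [0.98, -0.115, 0.162, 0.032]
contact_force: [-1.1, -0.3, -1.0]
gripper_width: 85.4
grasp_force: 0.0
```

>>> {"api": "apply_moves", "payload": {
  "rows": [
    {"hand": 1,"delta_pos": [1000,0,-150],"yaw": 0}
  ]
}}

```text
clock: 7.25
position: [919.2, -226.6, 425.3]
ee_rot: [0.977, -0.115, 0.175, 0.035]
contact_force: [0.2, -0.7, -0.3]
gripper_width: 85.5
grasp_force: 0.0
```

>>> {"api": "apply_moves", "payload": {
  "rows": [
    {"hand": 1,"delta_pos": [1000,0,-150],"yaw": 0}
  ]
}}

```text
clock: 7.33
position: [926.3, -227.7, 426.9]
ee_rot: [0.975, -0.115, 0.187, 0.037]
contact_force: [-0.6, -0.4, -1.0]
gripper_width: 85.5
grasp_force: 0.0
```

>>> {"api": "apply_moves", "payload": {
  "rows": [
    {"hand": 1,"delta_pos": [1000,0,-100],"yaw": 0}
  ]
}}

```text
clock: 7.42
position: [933.7, -229.0, 428.9]
ee_rot: [0.972, -0.114, 0.2, 0.039]
contact_force: [-0.6, -0.1, 0.1]
gripper_width: 85.6
grasp_force: 0.0
```

>>> {"api": "apply_moves", "payload": {
  "rows": [
    {"hand": 1,"delta_pos": [1000,0,-100],"yaw": 0}
  ]
}}

```text
clock: 7.5
position: [940.7, -230.1, 430.9]
ee_rot: [0.97, -0.114, 0.213, 0.042]
contact_force: [0.6, -0.6, 0.2]
gripper_width: 85.2
grasp_force: 0.0
```

>>> {"api": "apply_moves", "payload": {
  "rows": [
    {"hand": 1,"delta_pos": [1000,0,-50],"yaw": 0}
  ]
}}

```text
clock: 7.58
position: [948.0, -231.4, 433.1]
ee_rot: [0.967, -0.114, 0.226, 0.044]
contact_force: [0.2, -0.4, -0.9]
gripper_width: 85.3
grasp_force: 0.0
```

>>> {"api": "apply_moves", "payload": {
  "rows": [
    {"hand": 1,"delta_pos": [1000,0,-50],"yaw": 0}
  ]
}}

```text
clock: 7.67
position: [955.0, -232.5, 435.3]
ee_rot: [0.963, -0.113, 0.238, 0.046]
contact_force: [1.1, 1.1, -0.1]
gripper_width: 85.2
grasp_force: 0.0
```

>>> {"api": "apply_moves", "payload": {
  "rows": [
    {"hand": 1,"delta_pos": [1000,0,0],"yaw": 0}
  ]
}}

```text
clock: 7.75
position: [962.2, -233.8, 437.7]
ee_rot: [0.96, -0.113, 0.251, 0.049]
contact_force: [-0.6, -0.2, -0.2]
gripper_width: 85.4
grasp_force: 0.0
```

>>> {"api": "apply_moves", "payload": {
  "rows": [
    {"hand": 1,"delta_pos": [1000,0,0],"yaw": 0}
  ]
}}

```text
clock: 7.83
position: [969.1, -234.9, 440.1]
ee_rot: [0.957, -0.112, 0.264, 0.051]
contact_force: [-0.5, 0.5, 0.0]
gripper_width: 85.3
grasp_force: 0.0
```

>>> {"api": "apply_moves", "payload": {
  "rows": [
    {"hand": 1,"delta_pos": [1000,0,50],"yaw": 0}
  ]
}}

```text
clock: 7.92
position: [976.2, -236.2, 442.7]
ee_rot: [0.953, -0.112, 0.276, 0.053]
contact_force: [0.4, -0.3, -0.2]
gripper_width: 85.5
grasp_force: 0.0
```

>>> {"api": "apply_moves", "payload": {
  "rows": [
    {"hand": 1,"delta_pos": [1000,0,50],"yaw": 0}
  ]
}}

```text
clock: 8.0
position: [982.9, -237.3, 445.3]
ee_rot: [0.949, -0.111, 0.289, 0.055]
contact_force: [0.1, 0.4, 0.4]
gripper_width: 85.5
grasp_force: 0.0
```

```bash
python3 - <<'E'
from h import *
s=read_state(); M=R.from_quat(s["ee_rot"]).as_matrix();print(s["clock"],s["position"],s["ee_rot"],s["joints"],M.round(3)); z=M[:,2];print(np.degrees([np.arccos(-z[2]),np.arctan2(z[1],z[0])]))
E
```

```text
8.0 [ 982.92985205 -237.34161995  445.28209863] [ 0.94928499 -0.11147803  0.2887091   0.05547714] [-0.03936232  0.98091754  1.40651376  0.15080241 -1.41802291  1.39779777] [[ 0.808 -0.244  0.536]
 [-0.18  -0.969 -0.17 ]
 [ 0.561  0.041 -0.827]]
[ 34.19407573 -17.57491499]
```

>>> {"api": "apply_moves", "payload": {
  "rows": [
    {"hand": 1,"delta_pos": [1000,-30,100],"yaw": 0}
  ]
}}

```text
clock: 8.08
position: [990.1, -237.7, 448.1]
ee_rot: [0.945, -0.111, 0.302, 0.058]
contact_force: [0.6, -1.3, 0.4]
gripper_width: 85.8
grasp_force: 0.0
```

>>> {"api": "apply_moves", "payload": {
  "rows": [
    {"hand": 1,"delta_pos": [1000,-30,100],"yaw": 0}
  ]
}}

```text
clock: 8.17
position: [997.0, -237.5, 450.8]
ee_rot: [0.941, -0.11, 0.314, 0.06]
contact_force: [-0.9, 0.4, 0.2]
gripper_width: 85.0
grasp_force: 0.0
```

```bash
cat >> h.py <<'E'
T0=np.array([617.618,87.284,-0.294191])
def st():
    s=read_state(); M=R.from_quat(s["ee_rot"]).as_matrix(); z=M[:,2]
    print("t",s["clock"],"pos",np.round(s["position"],1),"F",np.round(s["contact_force"],1),"w",round(s["gripper_width"],1),"tilt/az",np.degrees([np.arccos(-z[2]),np.arctan2(z[1],z[0])]).round(1),"j",np.round(s["joints"],2))
    return s,M
def go(p,ahead=6): # tool delta so the point `ahead` of TCP lands at world p
    s,M=st(); d=M.T@(np.asarray(p)-M[:,2]*ahead-s["position"]); print("delta",d.round(1),np.linalg.norm(d).round(1)); return d
E
python3 - <<'E'
from h import *
go([560,30,330],0); s,M=st(); print(M.round(4).tolist())
E
```

```text
t 8.1667 pos [ 997.  -237.5  450.8] F [-0.9  0.4  0.2] w 85.0 tilt/az [ 37.2 -17.5] j [-0.04  0.99  1.41  0.17 -1.36  1.39]
delta [-458.8 -157.  -204.8] 526.4
t 8.1667 pos [ 997.  -237.5  450.8] F [-0.9  0.4  0.2] w 85.0 tilt/az [ 37.2 -17.5] j [-0.04  0.99  1.41  0.17 -1.36  1.39]
[[0.7789, -0.2456, 0.5771], [-0.1703, -0.9684, -0.1821], [0.6036, 0.0435, -0.7961]]
```

>>> {"api": "apply_moves", "payload": {
  "rows": [
    {"hand": 1,"delta_pos": [-36,-12,-16],"yaw": 0},
    {"hand": 1,"delta_pos": [-72,-24,-32],"yaw": 0.05},
    {"hand": 1,"delta_pos": [-108,-37,-48],"yaw": 0.05},
    {"hand": 1,"delta_pos": [-144,-49,-64],"yaw": 0.05},
    {"hand": 1,"delta_pos": [-180,-61,-80],"yaw": 0.05},
    {"hand": 1,"delta_pos": [-216,-73,-96],"yaw": 0.05},
    {"hand": 1,"delta_pos": [-252,-86,-112],"yaw": 0.05},
    {"hand": 1,"delta_pos": [-288,-98,-128],"yaw": 0.05},
    {"hand": 1,"delta_pos": [-324,-110,-144],"yaw": 0.05},
    {"hand": 1,"delta_pos": [-360,-123,-160],"yaw": 0.05},
    {"hand": 1,"delta_pos": [-396,-135,-176],"yaw": 0.05},
    {"hand": 1,"delta_pos": [-430,-147,-192],"yaw": 0.05}
  ]
}}

```text
clock: 9.17
position: [649.3, -25.6, 355.5]
ee_rot: [0.938, -0.134, 0.315, 0.052]
contact_force: [0.9, 0.3, 0.5]
gripper_width: 85.1
grasp_force: 0.0
```

```bash
python3 - <<'E'
from h import *
k=W(T0,P["knob_grip"]); s,M=st(); go(k-M[:,2]*130)
E
```

```text
t 9.1667 pos [649.3 -25.6 355.5] F [0.9 0.3 0.5] w 85.1 tilt/az [ 37.2 -17.5] j [ 0.29  0.12 -0.47  0.73 -0.53  0.44]
t 9.1667 pos [649.3 -25.6 355.5] F [0.9 0.3 0.5] w 85.1 tilt/az [ 37.2 -17.5] j [ 0.29  0.12 -0.47  0.73 -0.53  0.44]
delta [-180.2  -27.1   13.6] 182.7
```

>>> {"api": "apply_moves", "payload": {
  "rows": [
    {"hand": 1,"delta_pos": [-36,-5,-5],"yaw": 0},
    {"hand": 1,"delta_pos": [-72,-11,-5],"yaw": 0},
    {"hand": 1,"delta_pos": [-108,-16,0],"yaw": 0},
    {"hand": 1,"delta_pos": [-144,-22,7],"yaw": 0},
    {"hand": 1,"delta_pos": [-180,-27,13],"yaw": 0},
    {"hand": 1,"delta_pos": [-180,-27,13],"yaw": 0},
    {"hand": 1,"delta_pos": [-180,-27,13],"yaw": 0}
  ]
}}

```text
clock: 9.75
position: [524.9, 36.5, 232.7]
ee_rot: [0.939, -0.132, 0.312, 0.053]
contact_force: [0.3, -0.9, 0.2]
gripper_width: 85.3
grasp_force: 0.0
```

```bash
cat >> h.py <<'E'
from scipy.optimize import least_squares
def projw(im,p): # equidistant fisheye
    c=np.atleast_2d(R.from_quat(im["rotation"]).inv().apply(np.asarray(p)-im["xyz"])); h=np.hypot(c[:,0],c[:,1]); a=np.arctan2(h,c[:,2])/np.maximum(h,1e-9)
    return np.c_[im["fy"]*a*c[:,1]+im["cy"], im["fx"]*a*c[:,0]+im["cx"]]
E
python3 - <<'E'
from h import *
k=W(T0,P["knob_grip"]); s,M=st(); go(k-M[:,2]*130)
im=imaging.get_image("wrist"); px=im["pixels"][:,:,::-1].copy()
for q in P:
    if q=="chest": continue
    e=projw(im,W(T0,P[q]))[0]; d=nets.pinpoint("wrist",q)[:2]
    print(q,e.round(1),[(np.round(x["location"],1).tolist(),round(x["score"],2)) for x in d])
    cv2.circle(px,(int(e[1]),int(e[0])),4,(0,255,0),1)
cv2.imwrite("pics/w1.png",px)
E
```

```text
t 9.75 pos [524.9  36.5 232.7] F [ 0.3 -0.9  0.2] w 85.3 tilt/az [ 36.9 -17.6] j [ 0.19  0.04 -0.98  1.66 -0.29 -0.48]
t 9.75 pos [524.9  36.5 232.7] F [ 0.3 -0.9  0.2] w 85.3 tilt/az [ 36.9 -17.6] j [ 0.19  0.04 -0.98  1.66 -0.29 -0.48]
delta [ 3.7 -1.5 -1.1] 4.2
bolt_case [251.2 343.6] [([249.1, 344.7], 0.64)]
bracket_end [168.6 240.5] [([166.1, 241.3], 0.69), ([304.6, 49.9], 0.27)]
bend_centre [234.8  92.4] [([235.1, 89.4], 0.8), ([222.4, 325.0], 0.44)]
knob_grip [225.2 326.3] [([223.9, 325.1], 0.81)]
runner_grip [221.5 158.7] [([224.7, 157.4], 0.98)]
```

View pics/w1.png

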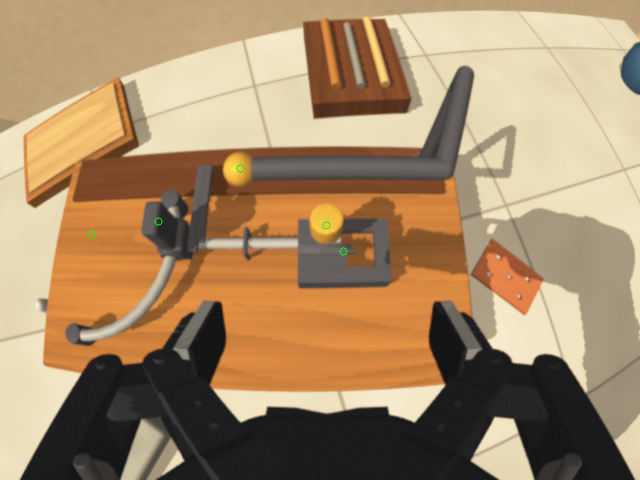

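>>> {"api": "apply_moves", "payload": {
  "rows": [
    {"hand": 1,"delta_pos": [4,-1.5,0],"yaw": 0},
    {"hand": 1,"delta_pos": [4,-1.5,20],"yaw": 0},
    {"hand": 1,"delta_pos": [4,-1.5,40],"yaw": 0},
    {"hand": 1,"delta_pos": [4,-1.5,60],"yaw": 0},
    {"hand": 1,"delta_pos": [4,-1.5,75],"yaw": 0},
    {"hand": 1,"delta_pos": [4,-1.5,75],"yaw": 0}
  ]
}}

```text
clock: 10.55
position: [580.3, 28.7, 191.0]
ee_rot: [0.941, -0.138, 0.305, 0.058]
contact_force: [-0.4, 0.3, -0.3]
gripper_width: 85.5
grasp_force: 0.0
```

```bash
python3 - <<'E'
from h import *
k=W(T0,P["knob_grip"]); go(k)
im=imaging.get_image("wrist")
for q in ("knob_grip","bolt_case"):
    print(projw(im,W(T0,P[q]))[0].round(1),[x["location"] for x in nets.pinpoint("wrist",q)[:1]])
E
```

```text
t 10.55 pos [580.3  28.7 191. ] F [-0.4  0.3 -0.3] w 85.5 tilt/az [ 36.2 -19.1] j [ 0.02  0.19 -0.89  2.05 -0.23 -0.74]
delta [-14.7   6.4  62.8] 64.8
[290.1 340.2] [[289.7, 338.4]]
[313.5 359.6] [[312.0, 362.6]]
```

```bash
cat >> h.py <<'E'
def fk(p,j,s4=1,s6=1):
    a1,d1,a2,a3,d4,d6,o6=p
    rz=lambda a:R.from_euler("z",a); ry=lambda a:R.from_euler("y",a); rx=lambda a:R.from_euler("x",a)
    A=rz(j[0]); x=np.array([0,0,d1])+A.apply([a1,0,0]); B=A*ry(j[1]); x=x+B.apply([0,0,a2])
    D=B*ry(-j[2]); x=x+D.apply([d4,0,a3]); E=D*rx(s4*j[3])*ry(-j[4]); x=x+E.apply([d6,0,0])
    return x,(E*R.from_matrix([[0,0,1],[0,-1,0],[1,0,0]])*rz(s6*j[5]+o6))
E
cat > fit.py <<'E'
from h import *
D=[([1.595,.386,.007,-.001,-1.194,-.259],[145.253,607.33,255.201],[.993,-.117,0,.001]),
([-0.08781027,1.01470636,1.40661201,0.00773981,-1.93623607,1.42635899],[858.78,-238,348.45],[0.993005,-0.117273,0.013329,0.00321969]),
([-0.07624987,0.97219507,1.40770828,0.01530559,-1.94699052,1.41882007],[849.25,-229.02,386.885],[0.99268611,-0.11681382,0.02989919,0.00590348]),
([-0.05818287,.93892475,1.40675122,.0321746,-1.92810162,1.40712207],[848.788,-217.66,418.14],[.9914942,-.11692838,.05592546,.01180482]),
([-0.03936232,.98091754,1.40651376,.15080241,-1.41802291,1.39779777],[982.93,-237.34,445.28],[.94928499,-.11147803,.2887091,.05547714]),
([.29,.12,-.47,.73,-.53,.44],[649.3,-25.6,355.5],[.938,-.134,.315,.052]),
([.19,.04,-.98,1.66,-.29,-.48],[524.9,36.5,232.7],[.939,-.132,.312,.053])]
s=read_state(); D.append((s["joints"],s["position"],s["ee_rot"]))
best=None
for s4 in(1,-1):
  for s6 in(1,-1):
    for o in (0,1.57,3.14,-1.57):
      def f(p):
        r=[]
        for j,x,q in D:
            X,Q=fk(p,j,s4,s6); r+=list(X-x)+list(100*(Q.inv()*R.from_quat(q)).as_rotvec())
        return r
      g=least_squares(f,[0,350,400,0,400,200,o],loss="soft_l1",f_scale=5)
      if best is None or g.cost<best[0]: best=(g.cost,g.x,s4,s6,np.reshape(f(g.x),(-1,6)).round(1))
print(best)
E
python3 fit.py
```

```text
(np.float64(5452.815382109158), array([  59.32419201,  265.39711374,  553.95424737,   40.6781413 ,
        359.9876031 ,  380.62640173, -689.58049235]), -1, -1, array([[-1.605e+02,  9.000e+00,  4.740e+01,  0.000e+00,  1.000e-01,
         0.000e+00],
       [-5.300e+00,  1.601e+02,  4.000e+00,  0.000e+00,  0.000e+00,
         1.000e-01],
       [-3.400e+00,  1.590e+02, -5.000e-01, -0.000e+00, -0.000e+00,
         1.000e-01],
       [ 3.000e-01,  1.567e+02, -5.000e+00, -0.000e+00, -0.000e+00,
         1.000e-01],
       [ 5.110e+01,  1.401e+02, -9.000e-01,  0.000e+00,  0.000e+00,
         1.000e-01],
       [ 1.200e+00,  8.580e+01, -8.500e+00, -5.000e-01, -5.000e-01,
        -2.000e-01],
       [-9.800e+00, -4.780e+01, -5.000e+00,  0.000e+00,  6.000e-01,
        -3.000e-01],
       [ 9.000e-01, -9.590e+01,  1.350e+01,  0.000e+00, -0.000e+00,
         1.000e-01]]))
```

```bash
sed -i 's/a1,d1,a2,a3,d4,d6,o6=p/a1,d1,a2,a3,d4,d6,o6,b1,b5=p/; s/A.apply(\[a1,0,0\])/A.apply([a1,b1,0])/; s/E.apply(\[d6,0,0\])/E.apply([d6,b5,0])/; s/s4=1,s6=1/s4=-1,s6=-1/' h.py
sed -i 's/200,o\]/200,o,0,-160]/; s/for s4 in(1,-1)/for s4 in(-1,)/; s/for s6 in(1,-1)/for s6 in(-1,)/' fit.py; sed -i 's/^print(best)/print(best);np.save("kin.npy",best[1])/' fit.py; python3 fit.py
```

```text
(np.float64(8.506957585848813), array([ 5.89638833e+00,  1.66973827e+02,  5.58343664e+02, -3.82896066e+00,
        4.19742971e+02,  2.71084815e+02,  8.49799908e+02, -2.93684893e-01,
       -1.59553069e+02]), -1, -1, array([[-0.3,  0.3, -1.1,  0. ,  0.1,  0. ],
       [-0.2, -0. ,  0.2,  0. ,  0. ,  0.1],
       [ 0.1, -0. , -0.1, -0. , -0. ,  0.1],
       [ 0.3, -0. , -0.2, -0. , -0. ,  0.1],
       [-0.7,  0.2, -0.3,  0. ,  0. ,  0.1],
       [ 1.3, -0. ,  2.5, -0.5, -0.5, -0.2],
       [-0.4, -0.1, -2.1,  0. ,  0.6, -0.3],
       [-0.7, -0.1,  1.1,  0. , -0. ,  0.1]]))
```

```bash
cat >> h.py <<'E'
LO=np.array([-3.14,-1.21,-1.07,-3.16,-2.99,-3.1])+.02; HI=np.array([3.14,2.06,1.41,2.05,-.16,3.1])-.02
import os
KP=np.load("kin.npy") if os.path.exists("kin.npy") else None
def orient(t,az,yaw=0): # tilt deg, az deg world; yaw: extra turn about tool z from closing-axis-horizontal
    t,az=np.radians([t,az]); z=np.array([np.sin(t)*np.cos(az),np.sin(t)*np.sin(az),-np.cos(t)]); y=np.array([np.sin(az),-np.cos(az),0])
    return R.from_matrix(np.c_[np.cross(y,z),y,z])*R.from_euler("z",yaw)
def ik(p,Q,j0=None,n=12,seed=0):
    rg=np.random.default_rng(seed); best=(1e9,None)
    for i in range(n):
        x0=j0 if (i==0 and j0 is not None) else rg.uniform(LO,HI)
        def f(j):
            X,q=fk(KP,j); return np.r_[(X-p)/10,10*(q.inv()*Q).as_rotvec()]
        g=least_squares(f,np.clip(x0,LO+1e-3,HI-1e-3),bounds=(LO,HI),max_nfev=150)
        if g.cost<best[0]: best=(g.cost,g.x)
        if best[0]<1e-4: break
    return best
E
cat > s.py <<'E'
from h import *
k0=W(T0,P["knob_grip"]); k1=W(T0,[10,-106,127]); k2=W(T0,[-8.5,-106,127])
for t in (25,30,33,36,40,45):
  for az in (-30,-17,-8,0,8):
    Q=orient(t,az); z=Q.as_matrix()[:,2]
    out=[]
    for p in (k0,k1,k2,k0-100*z): out.append(ik(p-6*z,Q,np.array([.1,.2,-.7,1.,-.5,0])))
    print(t,az,[ (round(float(c),3)) for c,_ in out], out[0][1].round(2))
E
time timeout 500 python3 s.py
```

```text
25 -30 [0.0, 0.0, 0.0, 0.0] [ 0.26  0.34 -0.78  1.16 -0.33 -0.31]
25 -17 [0.0, 0.016, 0.026, 0.0] [ 0.14  0.32 -0.83  1.43 -0.18 -0.26]
25 -8 [0.058, 0.084, 0.125, 0.0] [ 0.24  0.32 -0.77  1.   -0.18  0.23]
25 0 [0.046, 0.039, 0.075, 0.0] [ 0.29  0.33 -0.7   0.62 -0.18  0.7 ]
25 8 [0.001, 0.0, 0.002, 0.0] [ 0.3   0.33 -0.64  0.37 -0.18  1.06]
30 -30 [0.0, 0.0, 0.0, 0.0] [ 0.13  0.33 -0.84  1.68 -0.31 -0.7 ]
30 -17 [0.044, 0.155, 0.163, 0.0] [-0.02  0.32 -0.84  2.03 -0.18 -0.71]
30 -8 [0.565, 0.813, 0.867, 0.0] [ 0.    0.32 -0.84  1.95 -0.18 -0.51]
30 0 [0.619, 0.533, 0.661, 0.0] [ 0.3   0.33 -0.66  0.43 -0.18  0.88]
30 8 [0.234, 0.144, 0.215, 0.0] [ 0.3   0.33 -0.58  0.12 -0.18  1.31]
33 -30 [0.0, 0.0, 0.003, 0.0] [ 0.08  0.33 -0.86  1.91 -0.33 -0.87]
33 -17 [0.213, 0.369, 0.42, 0.0] [-0.01  0.32 -0.84  2.03 -0.2  -0.72]
33 -8 [0.795, 1.153, 1.186, 0.043] [-0.02  0.32 -0.84  2.03 -0.18 -0.57]
33 0 [1.217, 1.022, 1.2, 0.137] [ 0.3   0.33 -0.61  0.23 -0.18  1.08]
33 8 [0.502, 0.325, 0.426, 0.038] [ 0.28  0.33 -0.54 -0.07 -0.18  1.52]
36 -30 [0.005, 0.067, 0.083, 0.0] [ 0.05  0.34 -0.87
[... 362 characters left out ...]
03 -0.45 -1.01]
40 -17 [0.093, 0.023, 0.007, 0.108] [-0.25  0.33 -0.7  -3.14 -0.18 -1.61]
40 -8 [0.268, 0.506, 0.448, 0.69] [-0.25  0.33 -0.69 -3.1  -0.18 -1.54]
40 0 [1.151, 1.554, 1.417, 1.772] [-0.26  0.33 -0.63 -2.84 -0.18 -1.68]
40 8 [0.918, 0.549, 0.622, 0.785] [ 0.16  0.32 -0.41 -0.73 -0.18  2.27]
45 -30 [0.484, 0.856, 0.88, 0.0] [ 0.12  0.36 -0.89  2.03 -0.55 -1.05]
45 -17 [0.067, 0.0, 0.0, 0.175] [-0.25  0.34 -0.73 -3.14 -0.29 -1.61]
45 -8 [0.03, 0.118, 0.083, 0.456] [-0.26  0.33 -0.61 -2.76 -0.18 -1.86]
45 0 [0.428, 0.55, 0.452, 1.86] [-0.23  0.33 -0.52 -2.4  -0.18 -2.16]
45 8 [0.483, 0.25, 0.242, 0.984] [-0.01  0.32 -0.37 -1.39 -0.18  3.06]
real	1m4.659s
user	1m4.934s
sys	0m0.182s
```

```bash
cat > g.py <<'E'
from h import *
def clear(G,M): # min distance of arm axis from body box minus 6; G grasp point world
    a=[W(T0,p) for p in ((9,-30,210),(9,-135,210),(85,-165,210))]
    pts=np.vstack([np.linspace(a[0],a[1],60),np.linspace(a[1],a[2],60)])
    r=[9]+[6]*119
    q=(pts-G)@M
    d=np.maximum(np.abs(q)-[38,42.5,1e9],0); d[:,2]=np.maximum(54+q[:,2],0)*0+np.maximum(q[:,2]+54,0)
    return (np.linalg.norm(d,axis=1)-r).min()
if __name__=="__main__":
  j0=np.array([.1,.33,-.86,1.9,-.3,-.87])
  for t in (29,31,33,35):
   for az in (-22,-26,-30,-34):
    Q0=orient(t,az); 
    # yaw so that closing axis horizontally lies along chest y
    best=None
    for yaw in (0,-.1,.1,.2,-.2,.3,-.3):
      Q=Q0*R.from_euler("z",yaw); M=Q.as_matrix()
      c=[clear(W(T0,p)-6*M[:,0],M) for p in ((10,-75,129),(10,-106,129),(-8.5,-106,129))]
      if best is None or min(c)>best[0]: best=(min(c),yaw,Q,M,c)
    _,yaw,Q,M,c=best; z=M[:,2]
    o=[ik(W(T0,p)-6*M[:,0]-6*z-b*z,Q,j0,n=3) for p,b in (((10,-75,129),0),((10,-106,129),0),((-8.5,-106,129),0),((10,-75,129),60))]
    print(t,az,"yaw",yaw,"clr",np.round(c,1),"ik",[round(float(x[0]),3) for x in o])
E
timeout 500 python3 g.py
```

```text
29 -22 yaw -0.1 clr [-1.8 -0.4 15.8] ik [0.0, 0.006, 0.008, 0.0]
29 -26 yaw -0.2 clr [-2.5 -2.1 14.1] ik [0.0, 0.0, 0.0, 0.0]
29 -30 yaw -0.2 clr [-3.5 -0.5 15.8] ik [0.0, 0.0, 0.0, 0.0]
29 -34 yaw -0.3 clr [-2.7 -2.4 14. ] ik [0.0, 0.0, 0.0, 0.0]
31 -22 yaw -0.1 clr [ 0.7  2.  17.9] ik [0.007, 0.056, 0.077, 0.0]
31 -26 yaw -0.2 clr [-0.1  0.2 16.1] ik [0.0, 0.005, 0.011, 0.0]
31 -30 yaw -0.2 clr [-0.9  2.  17.9] ik [0.0, 0.0, 0.0, 0.0]
31 -34 yaw -0.3 clr [-0.2 -0.2 15.9] ik [0.0, 0.0, 0.0, 0.0]
33 -22 yaw -0.1 clr [ 3.2  4.3 19.9] ik [0.071, 0.181, 0.214, 0.0]
33 -26 yaw -0.2 clr [ 2.2  2.5 18.1] ik [0.006, 0.059, 0.077, 0.0]
33 -30 yaw -0.2 clr [ 1.7  4.2 19.8] ik [0.0, 0.002, 0.006, 0.0]
33 -34 yaw -0.3 clr [ 1.9  2.  17.7] ik [0.0, 0.0, 0.0, 0.0]
35 -22 yaw -0.1 clr [ 5.6  6.6 21.8] ik [0.196, 0.373, 0.416, 0.0]
35 -26 yaw -0.2 clr [ 4.4  4.7 20. ] ik [0.057, 0.173, 0.2, 0.0]
35 -30 yaw -0.2 clr [ 4.2  6.4 21.7] ik [0.0, 0.042, 0.054, 0.0]
35 -34 yaw -0.3 clr [ 4.   4.1 19.6] ik [0.0, 0.0, 0.0, 0.0]
```

>>> {"api": "apply_moves", "payload": {
  "rows": [
    {"hand": 1,"delta_pos": [-25,10,0],"yaw": 0}
  ]
}}

```text
clock: 10.78
position: [559.6, 29.4, 187.9]
ee_rot: [0.941, -0.139, 0.302, 0.062]
contact_force: [0.2, -0.1, 0.7]
gripper_width: 85.5
grasp_force: 0.0
```

>>> {"api": "apply_moves", "payload": {
  "rows": [
    {"hand": 1,"delta_pos": [-25,10,5],"yaw": 0}
  ]
}}

```text
clock: 10.87
position: [538.2, 29.7, 178.6]
ee_rot: [0.943, -0.14, 0.293, 0.066]
contact_force: [-1.0, 0.5, -0.1]
gripper_width: 85.5
grasp_force: 0.0
```

>>> {"api": "apply_moves", "payload": {
  "rows": [
    {"hand": 1,"delta_pos": [-25,10,5],"yaw": 0}
  ]
}}

```text
clock: 10.95
position: [518.8, 29.8, 170.4]
ee_rot: [0.945, -0.142, 0.286, 0.071]
contact_force: [0.5, 0.6, -0.8]
gripper_width: 85.5
grasp_force: 0.0
```

>>> {"api": "apply_moves", "payload": {
  "rows": [
    {"hand": 1,"delta_pos": [-25,10,5],"yaw": 0}
  ]
}}

```text
clock: 11.03
position: [499.3, 30.0, 162.8]
ee_rot: [0.946, -0.144, 0.28, 0.075]
contact_force: [0.2, -0.6, -0.4]
gripper_width: 85.6
grasp_force: 0.0
```

```bash
python3 - <<'E'
from h import *
go(W(T0,P["knob_grip"]))
E
```

```text
t 11.0333 pos [499.3  30.  162.8] F [ 0.2 -0.6 -0.4] w 85.6 tilt/az [ 33.7 -23.7] j [ 0.05  0.12 -1.04  2.05 -0.28 -0.78]
delta [ 69.3 -19.2  81.5] 108.7
```

```bash
python3 - <<'E'
from h import *
go([430,-700,420],0); s,M=st(); print(M.round(3).tolist())
print("worldaz-60 push + up", (M.T@[.5*900,-.87*900,400]).round())
E
```

```text
t 11.0333 pos [499.3  30.  162.8] F [ 0.2 -0.6 -0.4] w 85.6 tilt/az [ 33.7 -23.7] j [ 0.05  0.12 -1.04  2.05 -0.28 -0.78]
delta [255.1 728.9 -86.3] 777.1
t 11.0333 pos [499.3  30.  162.8] F [ 0.2 -0.6 -0.4] w 85.6 tilt/az [ 33.7 -23.7] j [ 0.05  0.12 -1.04  2.05 -0.28 -0.78]
[[0.801, -0.315, 0.508], [-0.231, -0.947, -0.223], [0.551, 0.061, -0.832]]
worldaz-60 push + up [762. 624.  71.]
```

>>> {"api": "apply_moves", "payload": {
  "rows": [
    {"hand": 1,"delta_pos": [20,20,-25],"yaw": 0},
    {"hand": 1,"delta_pos": [40,45,-40],"yaw": 0},
    {"hand": 1,"delta_pos": [55,80,-50],"yaw": 0},
    {"hand": 1,"delta_pos": [70,118,-55],"yaw": 0},
    {"hand": 1,"delta_pos": [80,156,-60],"yaw": 0},
    {"hand": 1,"delta_pos": [90,194,-62],"yaw": 0},
    {"hand": 1,"delta_pos": [100,232,-64],"yaw": 0},
    {"hand": 1,"delta_pos": [110,270,-66],"yaw": 0},
    {"hand": 1,"delta_pos": [120,308,-68],"yaw": 0},
    {"hand": 1,"delta_pos": [130,346,-70],"yaw": 0},
    {"hand": 1,"delta_pos": [140,384,-72],"yaw": 0},
    {"hand": 1,"delta_pos": [150,422,-74],"yaw": 0}
  ]
}}

```text
clock: 12.03
position: [461.0, -303.4, 311.8]
ee_rot: [0.946, -0.144, 0.28, 0.075]
contact_force: [0.9, -0.7, -0.1]
gripper_width: 85.6
grasp_force: 0.0
```

>>> {"api": "apply_moves", "payload": {
  "rows": [
    {"hand": 1,"delta_pos": [12,38,-2],"yaw": 0},
    {"hand": 1,"delta_pos": [24,76,-4],"yaw": 0},
    {"hand": 1,"delta_pos": [36,114,-6],"yaw": 0},
    {"hand": 1,"delta_pos": [48,152,-8],"yaw": 0},
    {"hand": 1,"delta_pos": [60,190,-10],"yaw": 0},
    {"hand": 1,"delta_pos": [72,228,-11],"yaw": 0},
    {"hand": 1,"delta_pos": [84,266,-12],"yaw": 0},
    {"hand": 1,"delta_pos": [105,300,-12],"yaw": 0},
    {"hand": 1,"delta_pos": [125,335,-12],"yaw": 0},
    {"hand": 1,"delta_pos": [155,360,-10],"yaw": 0},
    {"hand": 1,"delta_pos": [185,385,-5],"yaw": 0},
    {"hand": 1,"delta_pos": [215,410,0],"yaw": 0}
  ]
}}

```text
clock: 13.03
position: [503.4, -740.6, 456.9]
ee_rot: [0.946, -0.145, 0.28, 0.077]
contact_force: [1.1, -1.5, 1.3]
gripper_width: 85.8
grasp_force: 0.0
```

```bash
python3 - <<'E'
from h import *
s,M=st(); print((M.T@[.5*900,-.87*900,400]).round())
E
```

```text
t 13.0333 pos [ 503.4 -740.6  456.9] F [ 1.1 -1.5  1.3] w 85.8 tilt/az [ 33.7 -24. ] j [-0.88  0.64  0.9  -0.26 -1.3   2.14]
[763. 623.  72.]
```

>>> {"api": "apply_moves", "payload": {
  "rows": [
    {"hand": 1,"delta_pos": [760,620,70],"yaw": 0},
    {"hand": 1,"delta_pos": [760,620,70],"yaw": 0},
    {"hand": 1,"delta_pos": [760,620,70],"yaw": 0}
  ]
}}

```text
clock: 13.28
position: [537.3, -795.8, 478.9]
ee_rot: [0.944, -0.147, 0.284, 0.084]
contact_force: [18.0, -58.2, 91.4]
gripper_width: 85.3
grasp_force: 0.0
```

>>> {"api": "apply_moves", "payload": {
  "rows": [
    {"hand": 1,"delta_pos": [760,620,70],"yaw": 0}
  ]
}}

```text
clock: 13.37
position: [544.5, -803.8, 462.1]
ee_rot: [0.943, -0.15, 0.285, 0.084]
contact_force: [2.2, -0.8, -6.3]
gripper_width: 85.7
grasp_force: 0.0
```

>>> {"api": "apply_moves", "payload": {
  "rows": [
    {"hand": 1,"delta_pos": [760,620,70],"yaw": 0}
  ]
}}

```text
clock: 13.45
position: [549.3, -810.8, 469.2]
ee_rot: [0.938, -0.15, 0.298, 0.098]
contact_force: [-1.2, 0.1, -0.5]
gripper_width: 85.2
grasp_force: 0.0
```

>>> {"api": "apply_moves", "payload": {
  "rows": [
    {"hand": 1,"delta_pos": [760,620,70],"yaw": 0}
  ]
}}

```text
clock: 13.53
position: [552.6, -817.2, 476.5]
ee_rot: [0.933, -0.151, 0.308, 0.111]
contact_force: [-0.3, -0.5, 1.1]
gripper_width: 85.6
grasp_force: 0.0
```

```bash
python3 - <<'E'
from h import *
s,M=st(); print((M.T@[.5*900,-.87*900,400]).round())
E
```

```text
t 13.5333 pos [ 552.6 -817.2  476.5] F [-0.3 -0.5  1.1] w 85.6 tilt/az [ 38.3 -29. ] j [-0.88  0.89  1.4  -0.23 -1.45  2.08]
[754. 616. 165.]
```

>>> {"api": "apply_moves", "payload": {
  "rows": [
    {"hand": 1,"delta_pos": [700,680,150],"yaw": 0}
  ]
}}

```text
clock: 13.62
position: [554.9, -825.8, 479.0]
ee_rot: [0.928, -0.152, 0.318, 0.122]
contact_force: [0.0, -0.1, 1.5]
gripper_width: 86.0
grasp_force: 0.0
```

>>> {"api": "apply_moves", "payload": {
  "rows": [
    {"hand": 1,"delta_pos": [700,680,150],"yaw": 0}
  ]
}}

```text
clock: 13.7
position: [556.5, -835.0, 478.3]
ee_rot: [0.924, -0.154, 0.326, 0.131]
contact_force: [-0.5, 0.5, 0.0]
gripper_width: 85.6
grasp_force: 0.0
```

```bash
cat > g2.py <<'E'
from h import *; from g import clear
j0=np.array([.1,.33,-.86,1.9,-.3,-.87])
for t,az in ((35,-32),(36,-34),(36,-38),(38,-34),(38,-38),(38,-42),(40,-38),(40,-44)):
    best=None
    for yaw in np.arange(-.6,.05,.05):
      Q=orient(t,az,yaw); M=Q.as_matrix()
      c=[clear(W(T0,p)-6*M[:,0],M) for p in ((10,-75,129),(10,-106,129),(-8.5,-106,129))]
      if best is None or min(c)>best[0]: best=(min(c),yaw,Q,M,c)
    _,yaw,Q,M,c=best; z=M[:,2]
    o=[ik(W(T0,p)-6*M[:,0]-6*z-b*z,Q,j0,n=2) for p,b in (((10,-75,129),0),((10,-106,129),0),((-8.5,-106,129),0),((10,-75,129),60))]
    y=M[:,1]; print(t,az,"yaw",round(yaw,2),"clr",np.round(c,1),"ik",[round(float(x[0]),3) for x in o],"chest closing dir",R.from_euler("z",-T0[2]).apply(y).round(2))
E
python3 g2.py; python3 - <<'E'
from h import *
s,M=st(); go([480,-300,330],0); print("closing in chest",R.from_euler("z",-T0[2]).apply(M[:,1]).round(3)); print(M.round(3).tolist())
E
```

```text
35 -32 yaw -0.25 clr [ 4.6  5.3 20.7] ik [0.0, 0.009, 0.015, 0.0] chest closing dir [-0.06 -0.99  0.14]
36 -34 yaw -0.3 clr [ 5.1  5.1 20.6] ik [0.0, 0.003, 0.006, 0.0] chest closing dir [-0.05 -0.98  0.17]
36 -38 yaw -0.35 clr [ 4.7  4.7 20.3] ik [0.0, 0.0, 0.0, 0.0] chest closing dir [-0.08 -0.98  0.2 ]
38 -34 yaw -0.3 clr [ 7.1  7.1 22.6] ik [0.0, 0.038, 0.047, 0.0] chest closing dir [-0.06 -0.98  0.18]
38 -38 yaw -0.35 clr [ 6.6  6.6 22.4] ik [0.0, 0.0, 0.0, 0.0] chest closing dir [-0.09 -0.97  0.21]
38 -42 yaw -0.4 clr [ 6.   6.1 21.9] ik [0.0, 0.0, 0.0, 0.0] chest closing dir [-0.11 -0.96  0.24]
40 -38 yaw -0.35 clr [ 8.6  8.6 24.4] ik [0.0, 0.004, 0.006, 0.0] chest closing dir [-0.09 -0.97  0.22]
40 -44 yaw -0.4 clr [ 7.3  8.6 24.1] ik [0.0, 0.0, 0.0, 0.0] chest closing dir [-0.15 -0.96  0.25]
t 13.7 pos [ 556.5 -835.   478.3] F [-0.5  0.5  0. ] w 85.6 tilt/az [ 41.1 -31.4] j [-0.89  0.9   1.41 -0.22 -1.39  2.09]
t 13.7 pos [ 556.5 -835.   478.3] F [-0.5  0.5  0. ] w 85.6 tilt/az [ 41.1 -31.4] j [-0.89  0.9   1.41 -0.22 -1.39  2.09]
delta [-257.9 -484.1 -114.8] 560.4
closing in chest [-0.087 -0.986  0.143]
[[0.741, -0.37, 0.561], [-0.198, -0.918, -0.343], [0.642, 0.143, -0.753]]
```

>>> {"api": "apply_moves", "payload": {
  "rows": [
    {"hand": 1,"delta_pos": [600,780,100],"yaw": 0}
  ]
}}

```text
clock: 13.78
position: [553.7, -845.6, 477.7]
ee_rot: [0.92, -0.155, 0.333, 0.14]
contact_force: [-0.1, 0.2, -0.2]
gripper_width: 85.4
grasp_force: 0.0
```

>>> {"api": "apply_moves", "payload": {
  "rows": [
    {"hand": 1,"delta_pos": [600,780,100],"yaw": 0}
  ]
}}

```text
clock: 13.87
position: [548.3, -856.9, 478.7]
ee_rot: [0.915, -0.157, 0.34, 0.15]
contact_force: [0.1, -0.2, -0.8]
gripper_width: 85.5
grasp_force: 0.0
```

>>> {"api": "apply_moves", "payload": {
  "rows": [
    {"hand": 1,"delta_pos": [-19,-35,-8],"yaw": 0},
    {"hand": 1,"delta_pos": [-37,-70,-16],"yaw": 0},
    {"hand": 1,"delta_pos": [-55,-105,-24],"yaw": 0},
    {"hand": 1,"delta_pos": [-73,-140,-32],"yaw": 0},
    {"hand": 1,"delta_pos": [-91,-175,-40],"yaw": 0},
    {"hand": 1,"delta_pos": [-110,-210,-48],"yaw": 0},
    {"hand": 1,"delta_pos": [-128,-245,-56],"yaw": 0},
    {"hand": 1,"delta_pos": [-146,-280,-65],"yaw": 0},
    {"hand": 1,"delta_pos": [-165,-315,-73],"yaw": 0},
    {"hand": 1,"delta_pos": [-185,-350,-82],"yaw": 0},
    {"hand": 1,"delta_pos": [-205,-385,-90],"yaw": 0},
    {"hand": 1,"delta_pos": [-225,-420,-100],"yaw": 0}
  ]
}}

```text
clock: 14.87
position: [497.2, -441.4, 345.5]
ee_rot: [0.915, -0.158, 0.34, 0.151]
contact_force: [-1.1, -1.5, -0.6]
gripper_width: 85.3
grasp_force: 0.0
```

```bash
python3 - <<'E'
from h import *
s,M=st(); z=M[:,2]
p=W(T0,[10,-75,129])-6*M[:,0]; go(p-z*150); go(p-z*80); print("closing in chest",R.from_euler("z",-T0[2]).apply(M[:,1]).round(3)); print(M.round(3).tolist())
Q=R.from_matrix(M)
for b in (150,80,40,0): 
  for yaw in (0,-.1): print(b,yaw,ik(p-z*(b+6),Q*R.from_euler("z",yaw),s["joints"],n=3))
E
```

```text
t 14.8667 pos [ 497.2 -441.4  345.5] F [-1.1 -1.5 -0.6] w 85.3 tilt/az [ 43.6 -33.7] j [-0.46  0.12 -0.44  0.34 -0.27  1.4 ]
t 14.8667 pos [ 497.2 -441.4  345.5] F [-1.1 -1.5 -0.6] w 85.3 tilt/az [ 43.6 -33.7] j [-0.46  0.12 -0.44  0.34 -0.27  1.4 ]
delta [-157.8 -489.6 -111.1] 526.2
t 14.8667 pos [ 497.2 -441.4  345.5] F [-1.1 -1.5 -0.6] w 85.3 tilt/az [ 43.6 -33.7] j [-0.46  0.12 -0.44  0.34 -0.27  1.4 ]
delta [-157.8 -489.6  -41.1] 516.0
closing in chest [-0.112 -0.979  0.168]
[[0.719, -0.391, 0.574], [-0.187, -0.905, -0.383], [0.669, 0.168, -0.724]]
150 0 (np.float64(4.1856711422995037e-22), array([ 0.52024104,  0.08943832, -0.96535852,  1.4274426 , -0.67399688,
       -0.53960396]))
150 -0.1 (np.float64(3.323690710721995e-22), array([ 0.52024104,  0.08943832, -0.96535852,  1.4274426 , -0.67399688,
       -0.43960396]))
80 0 (np.float64(1.147236186045206e-25), array([ 0.26500889,  0.20893612, -0.96741972,  1.83562057, -0.56893065,
       -0.75828267]))
80 -0.1 (np.float64(9.21970148014774e-26), array([ 0.26500889,  0.20893612, -0.96741972,  1.83562057, -0.56893065,
       -0.65828267]))
40 0 (np.float64(0.000872533109099967), array([ 0.15248784,  0.28479618, -0.94116509,  2.03      , -0.54850726,
       -0.86626433]))
40 -0.1 (np.float64(0.0008725331090999232), array([ 0.15248784,  0.28479618, -0.94116509,  2.03      , -0.54850726,
       -0.76626433]))
0 0 (np.float64(0.129960020937627), array([ 0.12409194,  0.36575061, -0.89764434,  2.03      , -0.55484689,
       -0.86305233]))
0 -0.1 (np.float64(0.12996002093762699), array([ 0.12409194,  0.36575061, -0.89764434,  2.03      , -0.55484689,
       -0.76305233]))
```

>>> {"api": "apply_moves", "payload": {
  "rows": [
    {"hand": 1,"delta_pos": [-12,-37,-10],"yaw": 0},
    {"hand": 1,"delta_pos": [-24,-75,-20],"yaw": 0},
    {"hand": 1,"delta_pos": [-36,-112,-30],"yaw": 0},
    {"hand": 1,"delta_pos": [-48,-150,-40],"yaw": 0},
    {"hand": 1,"delta_pos": [-60,-187,-50],"yaw": 0},
    {"hand": 1,"delta_pos": [-72,-225,-60],"yaw": 0},
    {"hand": 1,"delta_pos": [-84,-262,-70],"yaw": 0},
    {"hand": 1,"delta_pos": [-96,-300,-80],"yaw": 0},
    {"hand": 1,"delta_pos": [-108,-337,-90],"yaw": 0},
    {"hand": 1,"delta_pos": [-121,-375,-100],"yaw": 0},
    {"hand": 1,"delta_pos": [-133,-412,-111],"yaw": 0},
    {"hand": 1,"delta_pos": [-145,-450,-111],"yaw": 0}
  ]
}}

```text
clock: 15.87
position: [501.8, -49.9, 276.0]
ee_rot: [0.914, -0.16, 0.341, 0.152]
contact_force: [0.6, 0.5, -0.6]
gripper_width: 85.3
grasp_force: 0.0
```

```bash
python3 - <<'E'
from h import *
s,M=st(); z=M[:,2]
p=W(T0,[10,-75,129])-6*M[:,0]; go(p-z*150); go(p-z*70)
E
```

```text
t 15.8667 pos [501.8 -49.9 276. ] F [ 0.6  0.5 -0.6] w 85.3 tilt/az [ 43.8 -33.9] j [ 0.17 -0.04 -1.    1.56 -0.5  -0.34]
t 15.8667 pos [501.8 -49.9 276. ] F [ 0.6  0.5 -0.6] w 85.3 tilt/az [ 43.8 -33.9] j [ 0.17 -0.04 -1.    1.56 -0.5  -0.34]
delta [ -42.1 -122.1  -14.4] 130.0
t 15.8667 pos [501.8 -49.9 276. ] F [ 0.6  0.5 -0.6] w 85.3 tilt/az [ 43.8 -33.9] j [ 0.17 -0.04 -1.    1.56 -0.5  -0.34]
delta [ -42.1 -122.1   65.6] 144.9
```

>>> {"api": "apply_moves", "payload": {
  "rows": [
    {"hand": 1,"delta_pos": [-14,-36,-10],"yaw": 0},
    {"hand": 1,"delta_pos": [-28,-72,-14],"yaw": 0},
    {"hand": 1,"delta_pos": [-42,-105,-14],"yaw": 0},
    {"hand": 1,"delta_pos": [-42,-122,-10],"yaw": 0},
    {"hand": 1,"delta_pos": [-42,-122,15],"yaw": 0},
    {"hand": 1,"delta_pos": [-42,-122,40],"yaw": 0},
    {"hand": 1,"delta_pos": [-42,-122,65],"yaw": 0},
    {"hand": 1,"delta_pos": [-42,-122,65],"yaw": 0},
    {"hand": 1,"delta_pos": [-42,-122,65],"yaw": 0}
  ]
}}

```text
clock: 16.62
position: [558.1, 40.7, 178.7]
ee_rot: [0.915, -0.16, 0.339, 0.152]
contact_force: [-0.6, 0.3, 0.1]
gripper_width: 85.5
grasp_force: 0.0
```

```bash
python3 - <<'E'
from h import *; from g import clear
s,M=st(); z=M[:,2]
p=W(T0,[10,-75,129])-6*M[:,0]; go(p-z*70); go(p); print("closing",R.from_euler("z",-T0[2]).apply(M[:,1]).round(3))
for yaw in (-.15,-.1,-.05,0,.05,.1): m=(R.from_matrix(M)*R.from_euler("z",yaw)).as_matrix(); print(yaw,[round(clear(W(T0,q)-6*m[:,0],m),1) for q in ((10,-75,129),(10,-106,129))])
E
```

```text
t 16.6167 pos [558.1  40.7 178.7] F [-0.6  0.3  0.1] w 85.5 tilt/az [ 43.6 -34.2] j [ 0.24  0.23 -0.96  1.88 -0.56 -0.78]
t 16.6167 pos [558.1  40.7 178.7] F [-0.6  0.3  0.1] w 85.5 tilt/az [ 43.6 -34.2] j [ 0.24  0.23 -0.96  1.88 -0.56 -0.78]
delta [ 0.1 -1.9 -2.1] 2.8
t 16.6167 pos [558.1  40.7 178.7] F [-0.6  0.3  0.1] w 85.5 tilt/az [ 43.6 -34.2] j [ 0.24  0.23 -0.96  1.88 -0.56 -0.78]
delta [ 0.1 -1.9 67.9] 67.9
closing [-0.117 -0.978  0.171]
-0.15 [np.float64(8.7), np.float64(8.7)]
-0.1 [np.float64(10.6), np.float64(10.6)]
-0.05 [np.float64(12.5), np.float64(12.5)]
0 [np.float64(13.6), np.float64(14.6)]
0.05 [np.float64(12.0), np.float64(14.8)]
0.1 [np.float64(10.3), np.float64(12.8)]
```

>>> {"api": "apply_moves", "payload": {
  "rows": [
    {"hand": 1,"delta_pos": [0,-2,12],"yaw": 0},
    {"hand": 1,"delta_pos": [0,-2,24],"yaw": 0}
  ]
}}

```text
clock: 16.78
position: [572.7, 35.7, 163.1]
ee_rot: [0.914, -0.158, 0.341, 0.151]
contact_force: [0.0, 0.3, 0.1]
gripper_width: 85.5
grasp_force: 0.0
```

>>> {"api": "apply_moves", "payload": {
  "rows": [
    {"hand": 1,"delta_pos": [0,0,10],"yaw": 0},
    {"hand": 1,"delta_pos": [0,0,15],"yaw": 0},
    {"hand": 1,"delta_pos": [0,0,15],"yaw": 0}
  ]
}}

```text
clock: 17.03
position: [581.9, 29.9, 152.4]
ee_rot: [0.915, -0.159, 0.339, 0.152]
contact_force: [0.2, 0.9, 0.0]
gripper_width: 85.8
grasp_force: 0.0
```

```bash
python3 - <<'E'
from h import *; from g import clear
s,M=st(); z=M[:,2]
p=W(T0,[10,-75,129])-4*M[:,0]; go(p)
for q in ((10,-75,129),(10,-106,129),(-8.5,-106,129)): print(ik(W(T0,q)-4*M[:,0]-6*z,R.from_matrix(M),s["joints"],n=2))
E
```

```text
t 17.0333 pos [581.9  29.9 152.4] F [0.2 0.9 0. ] w 85.8 tilt/az [ 43.6 -34.1] j [ 0.14  0.3  -0.93  2.05 -0.55 -0.88]
t 17.0333 pos [581.9  29.9 152.4] F [0.2 0.9 0. ] w 85.8 tilt/az [ 43.6 -34.1] j [ 0.14  0.3  -0.93  2.05 -0.55 -0.88]
delta [ 0.6  2.3 31.1] 31.2
(np.float64(0.09977795128767242), array([ 0.12323455,  0.36534978, -0.89515882,  2.03      , -0.55518409,
       -0.86245084]))
(np.float64(0.3008351117400256), array([ 0.06845598,  0.34945249, -0.9095724 ,  2.03      , -0.53558448,
       -0.82095734]))
(np.float64(0.3132506128663679), array([ 0.08451682,  0.3293688 , -0.9443597 ,  2.03      , -0.54781422,
       -0.83983788]))
```

>>> {"api": "apply_moves", "payload": {
  "rows": [
    {"hand": 1,"delta_pos": [0,12,4],"yaw": 0}
  ]
}}

```text
clock: 17.12
position: [579.8, 21.3, 154.5]
ee_rot: [0.915, -0.159, 0.336, 0.154]
contact_force: [0.3, 0.1, 0.0]
gripper_width: 85.4
grasp_force: 0.0
```

>>> {"api": "apply_moves", "payload": {
  "rows": [
    {"hand": 1,"delta_pos": [0,12,4],"yaw": 0}
  ]
}}

```text
clock: 17.2
position: [577.8, 10.5, 157.6]
ee_rot: [0.916, -0.161, 0.333, 0.156]
contact_force: [0.1, -0.1, 0.0]
gripper_width: 85.2
grasp_force: 0.0
```

>>> {"api": "apply_moves", "payload": {
  "rows": [
    {"hand": 1,"delta_pos": [0,12,3],"yaw": 0}
  ]
}}

```text
clock: 17.28
position: [575.4, 0.3, 160.7]
ee_rot: [0.916, -0.163, 0.331, 0.158]
contact_force: [-0.0, 0.3, -0.1]
gripper_width: 85.2
grasp_force: 0.0
```

>>> {"api": "apply_moves", "payload": {
  "rows": [
    {"hand": 1,"delta_pos": [0,12,3],"yaw": 0}
  ]
}}

```text
clock: 17.37
position: [572.9, -9.8, 163.8]
ee_rot: [0.916, -0.164, 0.328, 0.16]
contact_force: [-0.2, -0.0, -0.4]
gripper_width: 85.7
grasp_force: 0.0
```

```bash
python3 - <<'E'
from h import *; from g import clear
s,M=st(); z=M[:,2]
p=W(T0,[10,-75,129])-4*M[:,0]; go(p)
for q in ((10,-75,129),(10,-106,129),(-8.5,-106,129)): print(ik(W(T0,q)-4*M[:,0]-6*z,R.from_matrix(M),s["joints"],n=2)[0],clear(W(T0,q)-4*M[:,0],M))
E
```

```text
t 17.3667 pos [572.9  -9.8 163.8] F [-0.2 -0.  -0.4] w 85.7 tilt/az [ 42.8 -36.1] j [ 0.06  0.26 -0.94  2.05 -0.51 -0.81]
t 17.3667 pos [572.9  -9.8 163.8] F [-0.2 -0.  -0.4] w 85.7 tilt/az [ 42.8 -36.1] j [ 0.06  0.26 -0.94  2.05 -0.51 -0.81]
delta [ -7.4 -39.7  28.4] 49.4
0.01414629474221272 10.319910940786372
0.12359472847906393 11.551866208369823
0.13165271186935115 26.653490722151886
```

>>> {"api": "apply_moves", "payload": {
  "rows": [
    {"hand": 1,"delta_pos": [-3,14,3],"yaw": 0}
  ]
}}

```text
clock: 17.45
position: [568.0, -20.2, 166.5]
ee_rot: [0.917, -0.166, 0.325, 0.162]
contact_force: [0.6, 0.6, -0.4]
gripper_width: 85.4
grasp_force: 0.0
```

>>> {"api": "apply_moves", "payload": {
  "rows": [
    {"hand": 1,"delta_pos": [-3,14,3],"yaw": 0}
  ]
}}

```text
clock: 17.53
position: [562.2, -30.5, 168.7]
ee_rot: [0.917, -0.167, 0.321, 0.164]
contact_force: [-0.0, -0.7, -0.3]
gripper_width: 85.3
grasp_force: 0.0
```

>>> {"api": "apply_moves", "payload": {
  "rows": [
    {"hand": 1,"delta_pos": [-3,14,3],"yaw": 0}
  ]
}}

```text
clock: 17.62
position: [556.6, -40.7, 171.3]
ee_rot: [0.918, -0.169, 0.318, 0.166]
contact_force: [0.2, 0.1, 0.0]
gripper_width: 85.2
grasp_force: 0.0
```

>>> {"api": "apply_moves", "payload": {
  "rows": [
    {"hand": 1,"delta_pos": [-3,14,3],"yaw": 0}
  ]
}}

```text
clock: 17.7
position: [551.2, -50.8, 173.9]
ee_rot: [0.919, -0.17, 0.315, 0.168]
contact_force: [-0.3, -0.4, 0.6]
gripper_width: 85.3
grasp_force: 0.0
```

```bash
python3 - <<'E'
from h import *; from g import clear
s,M=st(); z=M[:,2]
p=W(T0,[10,-75,129])-4*M[:,0]; go(p-z*30)
for q in ((10,-75,129),(10,-106,129),(-8.5,-106,129)): print(ik(W(T0,q)-4*M[:,0]-6*z,R.from_matrix(M),s["joints"],n=2)[0],clear(W(T0,q)-4*M[:,0],M))
E
```

```text
t 17.7 pos [551.2 -50.8 173.9] F [-0.3 -0.4  0.6] w 85.3 tilt/az [ 41.8 -38.6] j [-0.03  0.21 -0.97  2.05 -0.47 -0.73]
t 17.7 pos [551.2 -50.8 173.9] F [-0.3 -0.4  0.6] w 85.3 tilt/az [ 41.8 -38.6] j [-0.03  0.21 -0.97  2.05 -0.47 -0.73]
delta [ -5.2 -88.   -0.6] 88.1
5.649741222284012e-27 8.516363687277376
0.012894462773576428 10.191443540982611
0.01568588580347746 25.21689566858013
```

>>> {"api": "apply_moves", "payload": {
  "rows": [
    {"hand": 1,"delta_pos": [-5,-35,-3],"yaw": 0},
    {"hand": 1,"delta_pos": [-5,-70,-3],"yaw": 0},
    {"hand": 1,"delta_pos": [-5,-88,-2],"yaw": 0},
    {"hand": 1,"delta_pos": [-5,-88,0],"yaw": 0},
    {"hand": 1,"delta_pos": [-5,-88,0],"yaw": 0}
  ]
}}

```text
clock: 18.12
position: [585.0, 29.5, 152.1]
ee_rot: [0.919, -0.169, 0.315, 0.168]
contact_force: [0.6, -0.9, 0.3]
gripper_width: 84.9
grasp_force: 0.0
```

```bash
python3 - <<'E'
from h import *
s,M=st(); p=W(T0,[10,-75,129])-4*M[:,0]; go(p)
im=imaging.get_image("wrist"); px=im["pixels"][:,:,::-1].copy()
e=projw(im,W(T0,P["knob_grip"]))[0]; print(e,nets.pinpoint("wrist","knob_grip")[:1])
cv2.circle(px,(int(e[1]),int(e[0])),4,(0,255,0),1); cv2.imwrite("pics/w2.png",px)
E
```

```text
t 18.1167 pos [585.   29.5 152.1] F [ 0.6 -0.9  0.3] w 84.9 tilt/az [ 41.8 -38.5] j [ 0.23  0.31 -0.91  1.82 -0.57 -0.74]
t 18.1167 pos [585.   29.5 152.1] F [ 0.6 -0.9  0.3] w 84.9 tilt/az [ 41.8 -38.5] j [ 0.23  0.31 -0.91  1.82 -0.57 -0.74]
delta [ 0.   1.8 29. ] 29.0
[287.02510012 332.12317411] [{'location': [288.1, 331.3], 'score': 0.84}]
```

View pics/w2.png

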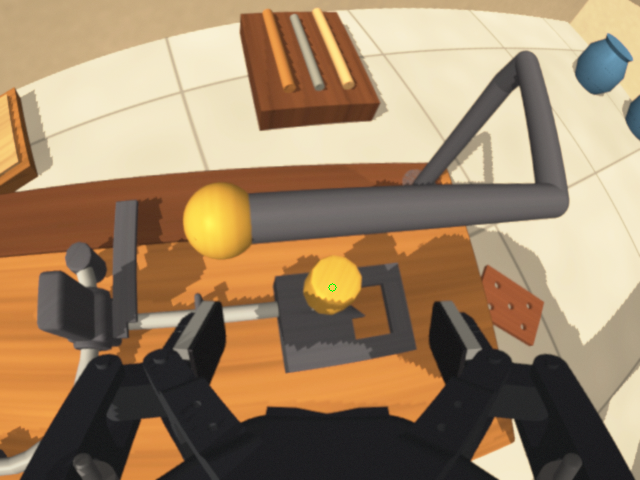

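>>> {"api": "apply_moves", "payload": {
  "rows": [
    {"hand": 1,"delta_pos": [0,2,12],"yaw": 0},
    {"hand": 1,"delta_pos": [0,2,22],"yaw": 0},
    {"hand": 1,"delta_pos": [0,2,28],"yaw": 0},
    {"hand": 1,"delta_pos": [0,2,28],"yaw": 0},
    {"hand": -0.3,"delta_pos": [0,2,28],"yaw": 0},
    {"hand": -1,"delta_pos": [0,2,28],"yaw": 0},
    {"hand": -1,"delta_pos": [0,2,28],"yaw": 0},
    {"hand": -1,"delta_pos": [0,2,28],"yaw": 0},
    {"hand": -1,"delta_pos": [0,2,28],"yaw": 0},
    {"hand": -1,"delta_pos": [0,2,28],"yaw": 0}
  ]
}}

```text
clock: 19.05
position: [598.9, 17.0, 132.8]
ee_rot: [0.919, -0.169, 0.316, 0.167]
contact_force: [-2.6, 3.6, 4.1]
gripper_width: 23.6
grasp_force: 58.5
```

```bash
python3 - <<'E'
from h import *
s,M=st(); print(s["grasp_force"],(C(T0,s["position"]+6*M[:,2])).round(1)); k=lambda v: (M.T@R.from_euler("z",T0[2]).apply(v)).round(1)
print("pull31",k([0,-31,0]),"shift18.5",k([-18.5,0,0]),"fwd10",k([0,10,0]), "up", k([0,0,10]))
E
```

```text
t 19.05 pos [598.9  17.  132.8] F [-2.6  3.6  4.1] w 23.6 tilt/az [ 41.8 -38.3] j [ 0.15  0.36 -0.89  1.96 -0.55 -0.82]
58.46636652946472 [  6.2 -74.1 128.4]
pull31 [-0.6 30.1  7.6] shift18.5 [-14.3   2.6 -11.5] fwd10 [ 0.2 -9.7 -2.4] up [ 6.4  2.  -7.5]
```

>>> {"api": "apply_moves", "payload": {
  "rows": [
    {"hand": -1,"delta_pos": [0,8,2],"yaw": 0},
    {"hand": -1,"delta_pos": [0,16,4],"yaw": 0},
    {"hand": -1,"delta_pos": [0,24,6],"yaw": 0},
    {"hand": -1,"delta_pos": [-1,31,8],"yaw": 0},
    {"hand": -1,"delta_pos": [-1,31,8],"yaw": 0},
    {"hand": -1,"delta_pos": [-1,31,8],"yaw": 0}
  ]
}}

```text
clock: 19.55
position: [590.0, -10.1, 133.1]
ee_rot: [0.92, -0.169, 0.312, 0.166]
contact_force: [2.7, 8.0, -2.3]
gripper_width: 23.5
grasp_force: 59.6
```

```bash
python3 - <<'E'
from h import *
s,M=st(); print(s["grasp_force"],(C(T0,s["position"]+6*M[:,2])).round(1)); k=lambda v: (M.T@R.from_euler("z",T0[2]).apply(v)).round(1)
print("pull1",k([0,-1,0]),"shift18.5",k([-18.5,0,0]),"fwd10",k([0,10,0]),"Fchest",R.from_euler("z",-T0[2]).apply(s["contact_force"]).round(1))
E
```

```text
t 19.55 pos [590.  -10.1 133.1] F [ 2.7  8.  -2.3] w 23.5 tilt/az [ 41.4 -38.4] j [ 0.06  0.34 -0.91  2.05 -0.52 -0.83]
59.613157510757446 [   5.5 -102.7  128.6]
pull1 [-0.   1.   0.2] shift18.5 [-14.4   2.6 -11.4] fwd10 [ 0.2 -9.7 -2.4] Fchest [ 0.2  8.4 -2.3]
```

>>> {"api": "apply_moves", "payload": {
  "rows": [
    {"hand": -1,"delta_pos": [0,3,1],"yaw": 0},
    {"hand": -1,"delta_pos": [0,3,1],"yaw": 0}
  ]
}}

```text
clock: 19.72
position: [589.2, -12.1, 133.1]
ee_rot: [0.921, -0.169, 0.311, 0.166]
contact_force: [3.1, 8.6, -3.8]
gripper_width: 23.6
grasp_force: 59.7
```

```bash
python3 - <<'E'
from h import *
s,M=st(); print(s["grasp_force"],(C(T0,s["position"]+6*M[:,2])).round(1)); k=lambda v: (M.T@R.from_euler("z",T0[2]).apply(v)).round(1)
print("shift18.5",k([-18.5,0,0]),"Fchest",R.from_euler("z",-T0[2]).apply(s["contact_force"]).round(1))
E
```

```text
t 19.7167 pos [589.2 -12.1 133.1] F [ 3.1  8.6 -3.8] w 23.6 tilt/az [ 41.2 -38.5] j [ 0.06  0.34 -0.91  2.05 -0.52 -0.83]
59.72496271133423 [   5.3 -104.8  128.6]
shift18.5 [-14.4   2.6 -11.3] Fchest [ 0.5  9.2 -3.8]
```

>>> {"api": "apply_moves", "payload": {
  "rows": [
    {"hand": -1,"delta_pos": [-5,1.5,-4],"yaw": 0},
    {"hand": -1,"delta_pos": [-10,2.5,-7.5],"yaw": 0},
    {"hand": -1,"delta_pos": [-14.5,3.5,-11.5],"yaw": 0},
    {"hand": -1,"delta_pos": [-14.5,3.5,-11.5],"yaw": 0},
    {"hand": -1,"delta_pos": [-14.5,3.5,-11.5],"yaw": 0}
  ]
}}

```text
clock: 20.13
position: [571.3, -6.8, 133.2]
ee_rot: [0.921, -0.169, 0.31, 0.166]
contact_force: [5.4, 7.3, -7.6]
gripper_width: 23.5
grasp_force: 60.4
```

```bash
python3 - <<'E'
from h import *
s,M=st(); print(s["grasp_force"],(C(T0,s["position"]+6*M[:,2])).round(1)); k=lambda v: (M.T@R.from_euler("z",T0[2]).apply(v)).round(1)
print("shift1",k([-1,0,0]),"fwd10",k([0,10,0]),"Fchest",R.from_euler("z",-T0[2]).apply(s["contact_force"]).round(1))
E
```

```text
t 20.1333 pos [571.3  -6.8 133.2] F [ 5.4  7.3 -7.6] w 23.5 tilt/az [ 41.2 -38.6] j [ 0.07  0.31 -0.95  2.05 -0.53 -0.84]
60.44886231422424 [ -13.4 -104.9  128.7]
shift1 [-0.8  0.1 -0.6] fwd10 [ 0.2 -9.7 -2.4] Fchest [ 3.   8.5 -7.6]
```

>>> {"api": "apply_moves", "payload": {
  "rows": [
    {"hand": -1,"delta_pos": [0,-3,-1],"yaw": 0},
    {"hand": -1,"delta_pos": [0,-6,-1.5],"yaw": 0},
    {"hand": -1,"delta_pos": [0,-9,-2.3],"yaw": 0},
    {"hand": -1,"delta_pos": [0,-9.5,-2.4],"yaw": 0},
    {"hand": -1,"delta_pos": [0,-9.5,-2.4],"yaw": 0}
  ]
}}

```text
clock: 20.55
position: [574.0, 2.7, 133.2]
ee_rot: [0.921, -0.169, 0.31, 0.166]
contact_force: [4.8, 7.1, -6.4]
gripper_width: 23.6
grasp_force: 60.6
```

```bash
python3 - <<'E'
from h import *
s,M=st(); print(s["grasp_force"],(C(T0,s["position"]+6*M[:,2])).round(1)); k=lambda v: (M.T@R.from_euler("z",T0[2]).apply(v)).round(1)
print("fwd1",k([0,1,0]),"Fchest",R.from_euler("z",-T0[2]).apply(s["contact_force"]).round(1))
im=imaging.get_image("wrist"); cv2.imwrite("pics/w3.png",im["pixels"][:,:,::-1])
E
```

```text
t 20.55 pos [574.    2.7 133.2] F [ 4.8  7.1 -6.4] w 23.6 tilt/az [ 41.2 -38.6] j [ 0.11  0.32 -0.94  2.01 -0.54 -0.83]
60.589224100112915 [-13.6 -95.  128.7]
fwd1 [ 0.  -1.  -0.2] Fchest [ 2.5  8.2 -6.4]
```

View pics/w3.png

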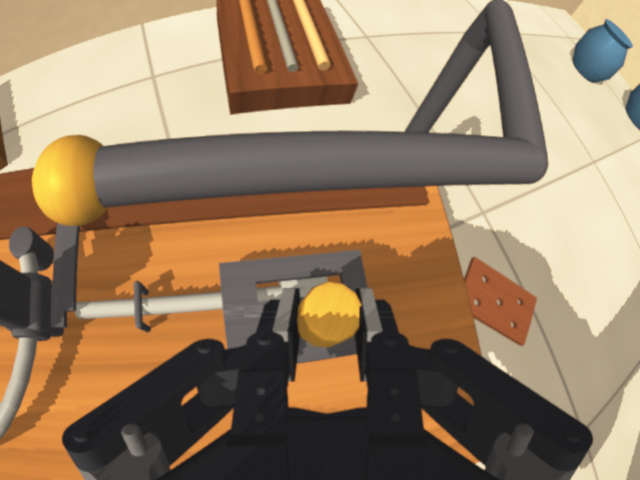

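>>> {"api": "apply_moves", "payload": {
  "rows": [
    {"hand": -0.3,"delta_pos": [0,0,0],"yaw": 0},
    {"hand": 0.4,"delta_pos": [0,0,0],"yaw": 0},
    {"hand": 0.4,"delta_pos": [0,0,0],"yaw": 0},
    {"hand": 0.4,"delta_pos": [0,0,0],"yaw": 0},
    {"hand": 0.4,"delta_pos": [0,0,-20],"yaw": 0},
    {"hand": 0.4,"delta_pos": [0,0,-45],"yaw": 0},
    {"hand": 0.4,"delta_pos": [0,0,-70],"yaw": 0},
    {"hand": 0.4,"delta_pos": [0,0,-90],"yaw": 0}
  ]
}}

```text
clock: 21.27
position: [526.5, 36.1, 203.4]
ee_rot: [0.919, -0.172, 0.312, 0.17]
contact_force: [0.9, 0.7, 0.9]
gripper_width: 59.9
grasp_force: 0.0
```

```bash
python3 - <<'E'
from h import *
s,M=st(); im=imaging.get_image("wrist"); px=im["pixels"][:,:,::-1].copy()
print(nets.pinpoint("wrist","knob_grip")[:1],projw(im,W(T0,[-8.5,-95,127]))); cv2.imwrite("pics/w4.png",px)
E
```

```text
t 21.2667 pos [526.5  36.1 203.4] F [0.9 0.7 0.9] w 59.9 tilt/az [ 41.6 -39.2] j [ 0.4   0.16 -0.97  1.5  -0.63 -0.55]
[{'location': [244.9, 319.7], 'score': 0.71}] [[244.62694601 318.62513274]]
```

View pics/w4.png

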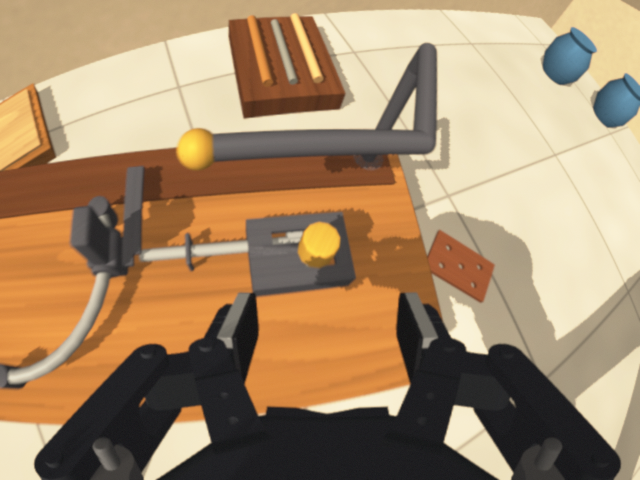

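```bash
cat > r.py <<'E'
from h import *
def tip_tcp(M,b,rho=90,ztop=147,ztip=136): # axis passes z=ztop over circle angle b
    d=M[:,2]; A=W(T0,[10-rho*np.sin(b),135-rho*np.cos(b),ztop]); tip=A+d*(ztop-ztip)/(-d[2]); return tip-25*d
if __name__=="__main__":
    s,M=st(); j=s["joints"]; Q=R.from_matrix(M); print("tool in chest",(R.from_euler("z",-T0[2]).as_matrix()@M).round(2).tolist())
    for b in (-.5,-.4,-.2,0,.2,.4,.6,.8,1.0,1.1):
        p=tip_tcp(M,b); c,jj=ik(p,Q,j,n=2); print(b,p.round(1),"ik",round(float(c),3),jj.round(2),"delta",(M.T@(p-s["position"])).round(1))
        if c<.01: j=jj
E
python3 r.py
```

```text
t 21.3667 pos [527.3  38.4 205. ] F [ 0.4 -0.6  0.5] w 59.7 tilt/az [ 41.8 -38.6] j [ 0.4   0.15 -0.97  1.5  -0.63 -0.55]
tool in chest [[0.77, -0.14, 0.62], [0.02, -0.97, -0.25], [0.63, 0.2, -0.75]]
-0.5 [679.4 129.7 154.6] ik 0.0 [ 0.46  0.48 -0.62  1.43 -0.66 -0.53] delta [  62.3 -154.7   78.7]
-0.4 [670.5 128.4 154.6] ik 0.0 [ 0.46  0.47 -0.65  1.44 -0.66 -0.55] delta [  56.  -149.8   74.7]
-0.2 [652.5 128.2 154.6] ik 0.0 [ 0.47  0.45 -0.69  1.46 -0.66 -0.58] delta [  42.6 -142.1   65.4]
0 [634.9 131.7 154.6] ik 0.0 [ 0.49  0.43 -0.72  1.46 -0.66 -0.6 ] delta [  28.8 -137.8   54.7]
0.2 [618.3 138.6 154.6] ik 0.0 [ 0.52  0.41 -0.75  1.45 -0.67 -0.62] delta [  15.  -137.    43.2]
0.4 [603.4 148.7 154.6] ik 0.0 [ 0.56  0.4  -0.76  1.42 -0.69 -0.64] delta [   1.9 -139.7   31.3]
0.6 [590.8 161.5 154.6] ik 0.0 [ 0.6   0.39 -0.77  1.39 -0.7  -0.64] delta [ -10.2 -145.8   19.4]
0.8 [581.  176.6 154.6] ik 0.0 [ 0.65  0.39 -0.77  1.35 -0.72 -0.65] delta [ -20.6 -155.     8.1]
1.0 [574.4 193.3 154.6] ik 0.0 [ 0.69  0.4  -0.76  1.31 -0.74 -0.65] delta [ -29.  -167.    -2.3]
1.1 [572.4 202.  154.6] ik 0.0 [ 0.72  0.4  -0.75  1.29 -0.75 -0.64] delta [ -32.3 -173.9   -7. ]
```

```bash
python3 - <<'E'
from h import *
s,M=st()
for p in ([545,165,245],[679.4,140,235],[679.4,129.7,154.6]): print((M.T@(np.array(p)-s["position"])).round(1), ik(np.array(p),R.from_matrix(M),s["joints"],n=2)[0])
E
```

```text
t 21.3667 pos [527.3  38.4 205. ] F [ 0.4 -0.6  0.5] w 59.7 tilt/az [ 41.8 -38.6] j [ 0.4   0.15 -0.97  1.5  -0.63 -0.55]
[  12.4 -111.4  -73.3] 3.033115295071256e-21
[ 111.2 -147.6   14.5] 3.2174555887611803e-26
[  62.3 -154.7   78.8] 2.5118722805229447e-25
```

>>> {"api": "apply_moves", "payload": {
  "rows": [
    {"hand": -1,"delta_pos": [4,-32,-22],"yaw": 0},
    {"hand": -1,"delta_pos": [8,-65,-44],"yaw": 0},
    {"hand": -1,"delta_pos": [12,-98,-66],"yaw": 0},
    {"hand": -1,"delta_pos": [12,-112,-73],"yaw": 0},
    {"hand": -1,"delta_pos": [37,-121,-51],"yaw": 0},
    {"hand": -1,"delta_pos": [62,-130,-29],"yaw": 0},
    {"hand": -1,"delta_pos": [87,-139,-7],"yaw": 0},
    {"hand": -1,"delta_pos": [111,-148,14],"yaw": 0},
    {"hand": -1,"delta_pos": [111,-148,14],"yaw": 0},
    {"hand": -1,"delta_pos": [111,-148,14],"yaw": 0}
  ]
}}

```text
clock: 22.2
position: [681.2, 136.4, 229.8]
ee_rot: [0.919, -0.172, 0.311, 0.171]
contact_force: [-0.8, -0.5, -0.7]
gripper_width: 0.2
grasp_force: 0.0
```

```bash
python3 - <<'E'
from h import *; from r import tip_tcp
s,M=st(); print((M.T@(tip_tcp(M,-.5)-s["position"])).round(1))
im=imaging.get_image("wrist"); px=im["pixels"][:,:,::-1].copy()
print(nets.pinpoint("wrist","runner_grip")[:1],projw(im,W(T0,P["runner_grip"]))); cv2.imwrite("pics/w5.png",px)
E
```

```text
t 22.2 pos [681.2 136.4 229.8] F [-0.8 -0.5 -0.7] w 0.2 tilt/az [ 41.6 -39.4] j [ 0.54  0.4  -0.52  1.15 -0.75 -0.27]
[-47.4  -9.1  58. ]
[{'location': [408.0, 329.6], 'score': 0.62}] [[406.30536321 328.19290854]]
```

View pics/w5.png

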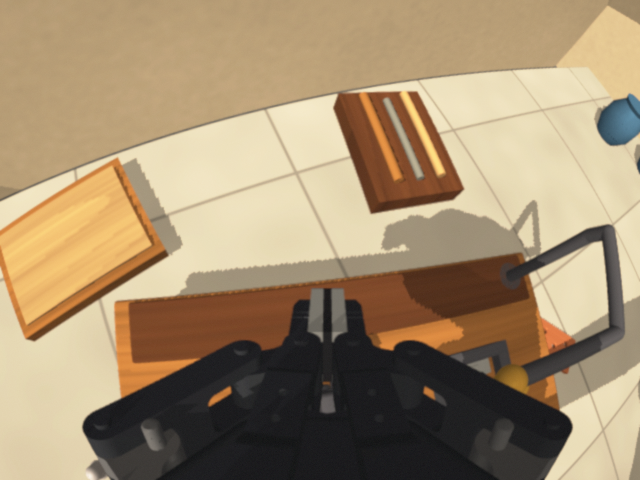

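>>> {"api": "apply_moves", "payload": {
  "rows": [
    {"hand": -1,"delta_pos": [-16,-3,19],"yaw": 0},
    {"hand": -1,"delta_pos": [-32,-6,39],"yaw": 0},
    {"hand": -1,"delta_pos": [-42,-8,51],"yaw": 0},
    {"hand": -1,"delta_pos": [-47,-9,58],"yaw": 0},
    {"hand": -1,"delta_pos": [-47,-9,58],"yaw": 0}
  ]
}}

```text
clock: 22.72
position: [676.7, 131.0, 154.5]
ee_rot: [0.919, -0.17, 0.311, 0.171]
contact_force: [-0.6, 0.3, 0.4]
gripper_width: 0.1
grasp_force: 0.0
```

```bash
python3 - <<'E'
from h import *; from r import tip_tcp
s,M=st(); print((M.T@(tip_tcp(M,-.5)-s["position"])).round(1))
for b in (-.5,-.4,-.3,-.2,-.1,0,.1,.2,.3): print(b,(M.T@(tip_tcp(M,b)-s["position"])).round(1))
E
```

```text
t 22.7167 pos [676.7 131.  154.5] F [-0.6  0.3  0.4] w 0.1 tilt/az [ 41.5 -39.3] j [ 0.47  0.47 -0.63  1.4  -0.66 -0.51]
[ 2.5 -0.1  1.8]
-0.5 [ 2.5 -0.1  1.8]
-0.4 [-3.9  4.9 -2.2]
-0.3 [-10.5   9.1  -6.6]
-0.2 [-17.4  12.5 -11.4]
-0.1 [-24.3  15.1 -16.5]
0 [-31.3  16.8 -21.9]
0.1 [-38.3  17.7 -27.5]
0.2 [-45.1  17.7 -33.3]
0.3 [-51.9  16.8 -39.2]
```

Push to b = 0.1 first.

>>> {"api": "apply_moves", "payload": {
  "rows": [
    {"hand": -1,"delta_pos": [-4,5,-2],"yaw": 0},
    {"hand": -1,"delta_pos": [-11,9,-7],"yaw": 0},
    {"hand": -1,"delta_pos": [-17,12,-11],"yaw": 0},
    {"hand": -1,"delta_pos": [-24,15,-17],"yaw": 0},
    {"hand": -1,"delta_pos": [-31,17,-22],"yaw": 0},
    {"hand": -1,"delta_pos": [-38,18,-28],"yaw": 0},
    {"hand": -1,"delta_pos": [-38,18,-28],"yaw": 0}
  ]
}}

```text
clock: 23.3
position: [626.8, 136.6, 158.3]
ee_rot: [0.919, -0.17, 0.313, 0.169]
contact_force: [0.1, 0.4, 1.0]
gripper_width: -0.1
grasp_force: 0.6
```

```bash
python3 - <<'E'
from h import *; from r import tip_tcp
s,M=st(); print("Fchest",R.from_euler("z",-T0[2]).apply(s["contact_force"]).round(1))
for b in np.arange(.1,1.11,.1): print(b.round(1),(M.T@(tip_tcp(M,b)-s["position"])).round(1))
im=imaging.get_image("scene"); cv2.imwrite("pics/s6.png",cv2.resize(im["pixels"][180:380,230:490,::-1],None,fx=3,fy=3))
print(nets.pinpoint("scene","runner_grip")[:1])
for a in (0,.2,.3,.4,.5): print(a,proj(im,W(T0,[10-85*np.sin(a),135-85*np.cos(a),131])).round(0))
E
```

```text
t 23.3 pos [626.8 136.6 158.3] F [0.1 0.4 1. ] w -0.1 tilt/az [ 41.7 -38.9] j [ 0.52  0.41 -0.73  1.42 -0.68 -0.58]
Fchest [0.  0.4 1. ]
0.1 [-2.2  1.   3.3]
0.2 [-9.   1.  -2.5]
0.3 [-15.7   0.1  -8.4]
0.4 [-22.2  -1.7 -14.4]
0.5 [-28.4  -4.3 -20.4]
0.6 [-34.3  -7.7 -26.3]
0.7 [-39.7 -12.  -32. ]
0.8 [-44.7 -17.  -37.6]
0.9 [-49.2 -22.7 -43. ]
1.0 [-53.1 -29.  -48. ]
1.1 [-56.4 -35.9 -52.7]
[{'location': [274.1, 375.7], 'score': 0.94}]
0 [[283. 362.]]
0.2 [[278. 368.]]
0.3 [[276. 372.]]
0.4 [[274. 375.]]
0.5 [[272. 379.]]
```

View pics/s6.png

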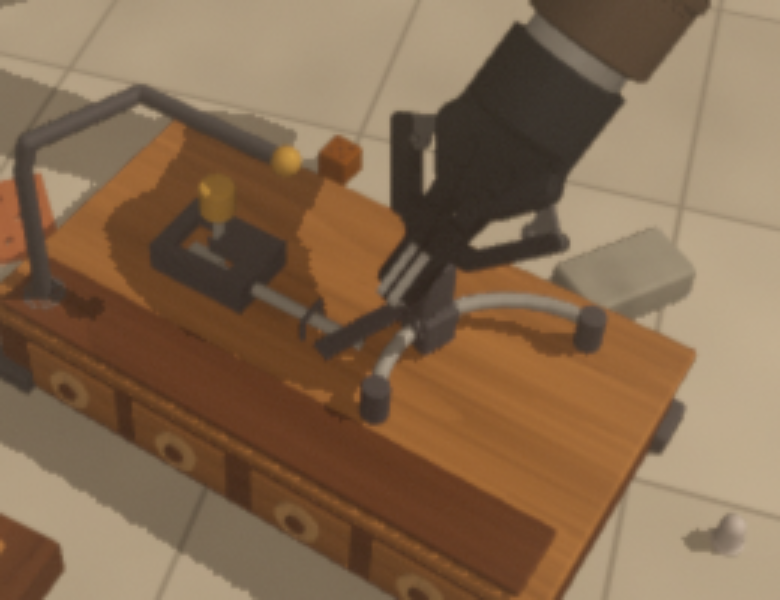

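>>> {"api": "apply_moves", "payload": {
  "rows": [
    {"hand": -1,"delta_pos": [-6,1,0],"yaw": 0},
    {"hand": -1,"delta_pos": [-12,0.5,-5],"yaw": 0},
    {"hand": -1,"delta_pos": [-19,-1,-11],"yaw": 0},
    {"hand": -1,"delta_pos": [-25,-3,-17],"yaw": 0},
    {"hand": -1,"delta_pos": [-31,-6,-23],"yaw": 0},
    {"hand": -1,"delta_pos": [-37,-10,-29],"yaw": 0},
    {"hand": -1,"delta_pos": [-42,-14,-35],"yaw": 0},
    {"hand": -1,"delta_pos": [-42,-14,-35],"yaw": 0}
  ]
}}

```text
clock: 24.07
position: [583.2, 172.9, 153.3]
ee_rot: [0.919, -0.17, 0.312, 0.17]
contact_force: [0.1, -0.7, 0.3]
gripper_width: 0.0
grasp_force: 0.4
```

```bash
python3 - <<'E'
from h import *; from r import tip_tcp
s,M=st(); print("Fchest",R.from_euler("z",-T0[2]).apply(s["contact_force"]).round(1))
for b in np.arange(.7,1.31,.1): print(b.round(1),(M.T@(tip_tcp(M,b)-s["position"])).round(1))
im=imaging.get_image("scene"); print(nets.pinpoint("scene","runner_grip")[:1])
for a in (.6,.8,.9,1,1.1,1.2,1.3): print(a,proj(im,W(T0,[10-85*np.sin(a),135-85*np.cos(a),131])).round(0))
E
```

```text
t 24.0667 pos [583.2 172.9 153.3] F [ 0.1 -0.7  0.3] w 0.0 tilt/az [ 41.6 -39. ] j [ 0.64  0.39 -0.77  1.34 -0.72 -0.63]
Fchest [ 0.3 -0.6  0.3]
0.7 [3.5 2.9 1.9]
0.8 [-1.5 -2.1 -3.7]
0.9 [-6.  -7.8 -9. ]
1.0 [ -9.9 -14.1 -14.1]
1.1 [-13.2 -21.  -18.8]
1.2 [-15.9 -28.4 -23.1]
1.3 [-18.  -36.3 -27. ]
[{'location': [268.7, 405.5], 'score': 0.84}]
0.6 [[270. 383.]]
0.8 [[269. 392.]]
0.9 [[268. 397.]]
1 [[268. 402.]]
1.1 [[269. 406.]]
1.2 [[269. 411.]]
1.3 [[270. 416.]]
```

>>> {"api": "apply_moves", "payload": {
  "rows": [
    {"hand": -1,"delta_pos": [-4,-5,-6],"yaw": 0},
    {"hand": -1,"delta_pos": [-7,-9,-10],"yaw": 0},
    {"hand": -1,"delta_pos": [-9,-12,-13],"yaw": 0},
    {"hand": -1,"delta_pos": [-10,-14,-14],"yaw": 0},
    {"hand": -1,"delta_pos": [-11,-16,-15.5],"yaw": 0},
    {"hand": -1,"delta_pos": [-11,-16,-15.5],"yaw": 0}
  ]
}}

```text
clock: 24.67
position: [574.4, 190.3, 155.6]
ee_rot: [0.918, -0.173, 0.312, 0.174]
contact_force: [2.5, -9.0, 2.1]
gripper_width: 0.1
grasp_force: 4.9
```

```bash
python3 - <<'E'
from h import *
s,M=st(); print("Fchest",R.from_euler("z",-T0[2]).apply(s["contact_force"]).round(1),C(T0,s["position"]+25*M[:,2]).round(1))
k=lambda v: (M.T@R.from_euler("z",T0[2]).apply(v)).round(1); print("tangent 4mm",k([-4*np.cos(1.3),4*np.sin(1.3),0]))
im=imaging.get_image("scene"); print(nets.pinpoint("scene","runner_grip")[:1])
E
```

```text
t 24.6667 pos [574.4 190.3 155.6] F [ 2.5 -9.   2.1] w 0.1 tilt/az [ 41.9 -39.9] j [ 0.7   0.4  -0.75  1.28 -0.76 -0.63]
Fchest [ 5.  -7.9  2.1] [-55.8  79.5 137. ]
tangent 4mm [-0.8 -3.6 -1.7]
[{'location': [269.0, 417.1], 'score': 0.92}]
```

>>> {"api": "apply_moves", "payload": {
  "rows": [
    {"hand": -1,"delta_pos": [-0.5,-3,-1],"yaw": 0},
    {"hand": -1,"delta_pos": [-0.5,-3,-1],"yaw": 0}
  ]
}}

```text
clock: 24.93
position: [574.4, 190.7, 155.5]
ee_rot: [0.917, -0.175, 0.312, 0.177]
contact_force: [2.8, -15.0, 3.3]
gripper_width: -0.1
grasp_force: 7.1
```

>>> {"api": "apply_moves", "payload": {
  "rows": [
    {"hand": -1,"delta_pos": [1,8,2],"yaw": 0},
    {"hand": -1,"delta_pos": [1,14,3],"yaw": 0},
    {"hand": -1,"delta_pos": [1,14,-20],"yaw": 0},
    {"hand": -1,"delta_pos": [1,14,-50],"yaw": 0},
    {"hand": -1,"delta_pos": [1,14,-85],"yaw": 0},
    {"hand": -1,"delta_pos": [1,14,-120],"yaw": 0},
    {"hand": -1,"delta_pos": [1,14,-120],"yaw": 0}
  ]
}}

```text
clock: 25.52
position: [508.0, 241.1, 253.8]
ee_rot: [0.919, -0.169, 0.315, 0.164]
contact_force: [-0.0, 0.8, 1.1]
gripper_width: -0.0
grasp_force: 0.0
```

```bash
python3 - <<'E'
from h import *
s,M=st()
for c,f in (("scene",proj),("wrist",projw),("top",proj)):
    im=imaging.get_image(c)
    for q,pp in (("runner_grip",[10-85*np.sin(1.3),135-85*np.cos(1.3),131]),("knob_grip",[-8.5,-95,127])):
        print(c,q,f(im,W(T0,pp)).round(1),[(np.round(d["location"],1),d["score"]) for d in nets.pinpoint(c,q)[:1]])
    if c=="wrist": cv2.imwrite("pics/w7.png",im["pixels"][:,:,::-1])
E
```

```text
t 25.5167 pos [508.  241.1 253.8] F [-0.   0.8  1.1] w -0.0 tilt/az [ 41.6 -37.8] j [ 0.96  0.24 -0.66  0.94 -0.97 -0.42]
scene runner_grip [[270.3 415.6]] [(array([267.3, 414.2]), 0.63)]
scene knob_grip [[244.9 303. ]] [(array([244.5, 302. ]), 0.64)]
wrist runner_grip [[250.2 278. ]] [(array([253.9, 280.1]), 0.76)]
wrist knob_grip [[176.5 482.9]] [(array([178. , 480.5]), 0.9)]
top runner_grip [[229.2 221.8]] [(array([230.7, 220.3]), 0.6)]
top knob_grip [[229.8 325.5]] [(array([231.3, 325.5]), 0.68)]
```

View pics/w7.png

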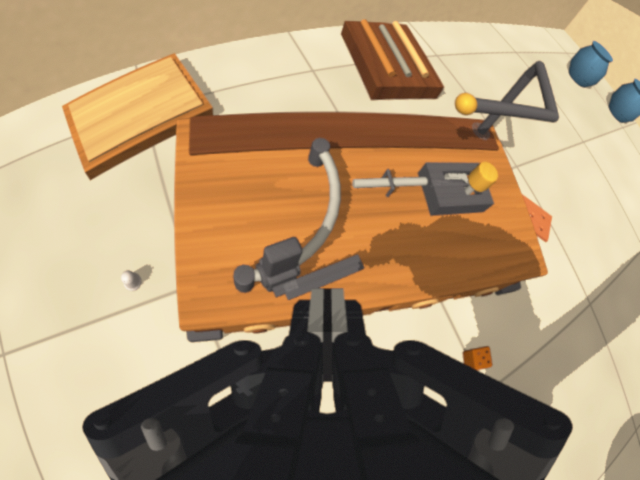

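```bash
python3 -c "
from bench import workorder; print(workorder.job_done())"
```

```text
the job is handed in; nothing more can be done
None
```

The chest is unfastened and handed in at about 26 s: the bolt is held in its notch, the runner is at its far stop and the gripper is clear. One unexplained 108 N wrist-force reading (limit 120 N) came while I was setting the tool tilt away from the chest; no later reading came near it.

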